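Scrape strap chips out of a packing channel

ROBOT

A 6-joint arm with a two-finger parallel gripper is mounted at the origin on the work surface. World frame = base frame: x ahead of the robot, y to its left, z up, the work surface at z = 0. Lengths are in mm, angles in rad, forces in N, time in s.
With the tool pointing down it reaches from about 400 to 925 mm from the base axis. Payload 12.5 kg.
Tool frame: the origin (TCP) lies midway between the tips of the shut fingers; the grasp point (between the pads) lies 19 mm behind it; z points along the fingers, y is the direction in which the jaws open and shut (so a half turn about z gives the same grasp; the last joint's range is limited). The gripper opens to 95 mm and grips with 3 to 60 N. Pads are 20 mm wide; open, the fingers measure 119 mm over their backs; the gripper's body (75 mm by 180 mm) begins 59 mm behind the grasp point.
Start: joints at [1.077, 0.491, 1.559, -0, 1.092, -0.106], TCP at [236.331, 578.614, 214.661] pointing down, gripper open.
Joint ranges: [-3.1, 3.1], [-0.84, 2.19], [0.05, 2.79], [-1.13, 4.28], [0.06, 2.93], [-2.69, 2.69]. Speed limits (rad/s): [2.22, 2.22, 2.79, 3.14, 3.14, 3.14].

INTERFACE

Orientations are given as [roll, pitch, yaw] about the fixed x, y, z axes, in that order (R = Rz(yaw) Ry(pitch) Rx(roll)).
In Python, from cell import env, eyes, job_done, boxes_of, regions_of gives the robot as it stands.
- The arm moves only by the tool send_rows, never from a script. Its argument "plan" is text: rows parted by semicolons, each of 5 numbers parted by spaces: the shift along the tool's x, y, z in mm, then the turn about the tool's z in rad, then the finger opening in mm, from 0 to 95.1. In form: x y z roll gripper; .... A call has 1 to 8 rows; each row shifts and turns the pose as measured when the row begins, along the tool's axes as they then stand; what a row does not reach is not made up. A row lasts 1/10 s, in which the tool goes at most 50 mm and 8.59 degrees, less where a joint would pass 70% of its speed; a pose out of reach is approached as far as the arm can. A call with a gripper value outside its range is refused whole. The fingers move at their own pace and stop on an object; the grip force is fixed at half the most. Time passes only in rows, so rows that do not move let the fingers close. It gives the time, the measured TCP pose, the force and the opening at its end, in the units of the state.
- env.state(): the state, without advancing time (a new reading comes with each control period).
- eyes.read_camera(name): name is "scene" or "side" or "wrist"; returns a dict with "image" (420x560x3 uint8, red, green, blue), "vertical_fov" (degrees; the focal length in pixels is half the picture's height over the tangent of half this angle, whatever the lens; pixels are square), "cx", "cy" (the principal point, pixels), "k1" (the pictures are not rectified: a ray, as slopes to the right and down, at radius r is drawn at 1 + k1 r^2 times it, then the intrinsics apply), "extrinsics" (4x4, takes a point from camera to world coordinates). Camera axes: x right, y up, looking along -z (the intrinsics and any distortion apply to the point x, -y, -z); pixel columns grow to the right and rows downward; lengths in mm; the calibration is good to about 2 mm. A picture is of the moment at which its call begins. There is no depth.
- job_done(): hands the job in, once; it reports no verdict.
Trained networks look in a picture, given as the dict that the camera call returned (one of the last four; its "shot" number tells which), for a name from the list of things; names that differ only in an ending like _2 or _b are one class to them, and where a whole thing is asked for, a point or a joint stands for the part that bears it (a point fixed in the world has none). Each returns a list of dicts, best first, with "confidence" (0 to 1); they miss things now and then, are a little off and sometimes report something else, mostly with a low value. They report only what shows in the picture. A call takes as long as a camera call.
- boxes_of(target, picture): "bbox" ([left, top, width, height] in pixels, round what is visible of it).
- regions_of(target, picture): "pixels" (420x560 bool, what is visible of it) and "bbox" ([left, top, width, height] in pixels, round what is visible of it).
The state is a dict: "t": time; "joints": joint angles; "qvel": joint speeds; "tau": joint torques, N m; "eef_pos": TCP position; "tcp_rot": TCP orientation; "ft_force": force on the tool from outside, world axes, zero at the start; "moment": the same for the moment, N m; "opening": opening from 0.0 (shut) to 1.0 (fully open).
Only numpy, scipy, OpenCV 4.12 (cv2) and the standard library are available. Lean on these libraries where they do the work, as an engineer would, in place of code of your own. Each camera call takes 0.05 s, during which the arm holds its last target.

TASK

Clear the loose steel chips out of the packing channel into its catch tray with the scraper block. The scraper lies flat on the table: first stand it on its blade on the table and let go, then take it again from above by its two broad faces (the channel's walls leave no room for fingers at its ends), set the blade down on the bed behind all the chips and, keeping it pressed to the bed, push every chip off the open mouth, without pushing or lifting chips with the fingers. Leave the scraper standing on its blade on the bed, with all the chips in the tray, and leave the gift box, the tape roll and the mug where they are.

Things in the scene. Friction and masses are not known exactly. Their poses are not given: they have to be found in the camera images.
- scraper: wooden block with a steel blade along one long edge: 64 mm long (y), 24 thick (z 0 to 24), 50 from back (x = -25) to blade edge (x = +25). Starts lying on a broad face on the table; origin: centre of that lower face. +x points to the blade edge, so straight down when it stands on its blade. The steel strip (x = 13 to 25) is 18 mm thick, centred.
- scraper_blade (a point): middle of the scraper's flat blade edge (scraper frame: 25, 0, 12 mm); axes as the scraper's.
- channel: fixed U-channel with aluminium walls and a dark steel bed on a pedestal, origin on the table. It runs along y: flat bed 60 mm above the table from y = -130 (back, open) to +120 mm (mouth, open), 74 mm wide inside (x = -37 to 37) between 6 mm walls that rise 40 mm above the bed. At the start the chips lie between y = -50 and 115 mm.
- tray (a point): centre of the floor of the dark steel catch tray fixed to the channel under its mouth: 150 mm (x) by 140 mm (y) outside, walls 4 mm thick and 45 mm high; the mouth overhangs it by 30 mm. Axes as the channel's.
- chip1: loose flat steel chip (strap offcut), 24 x 16 x 6 mm, lying on the channel's bed. Origin: centre of its underside when lying as made (either face may end up).
- chip2: loose flat steel chip (strap offcut), 22 x 18 x 6 mm, lying on the channel's bed. Origin: centre of its underside when lying as made (either face may end up).
- chip3: loose flat steel chip (strap offcut), 24 x 14 x 6 mm, lying on the channel's bed. Origin: centre of its underside when lying as made (either face may end up).
- chip4: loose flat steel chip (strap offcut), 20 x 18 x 6 mm, lying on the channel's bed. Origin: centre of its underside when lying as made (either face may end up).
- giftbox: bystander: striped gift box 120 x 160 x 35 mm (x, y, z), loose on the table; origin under its centre. Leave alone.
- taperoll: bystander: cardboard tape roll lying flat, 90 mm across, 48 mm high; origin under its centre. Leave alone.
- mug: bystander: white mug 80 mm across, 90 mm high, handle to own +y; origin under its centre. Leave alone.

How it is judged (in metres and radians):
On the way, in this order (a step that is already met when the one before it is completed fails the run):
1. the scraper stands upright on its blade on the table (within 10 degrees), let go by the fingers (angle between scraper's own x axis and vertical above 2.97 rad and height (world z) of scraper_blade below 0.008 m and contact force between scraper and the fingers below 0.05 N and linear speed of scraper below 0.03 m/s), for 0.2 s.
2. the held scraper's blade is pressed on the channel's bed (over 0.5 N), in the rear 75 mm of the channel, behind all the chips, which still lie on the bed (angle between scraper's own x axis and vertical above 2.85 rad and x of scraper_blade in the frame of channel between -0.012 and 0.012 m and z of scraper_blade in the frame of channel between 0.052 and 0.066 m and y of scraper_blade in the frame of channel between -0.13 and -0.055 m and contact force between scraper and channel above 0.5 N and contact force between scraper and the fingers above 0.5 N and x of chip1 in the frame of channel between -0.04 and 0.04 m and y of chip1 in the frame of channel between -0.06 and 0.12 m and z of chip1 in the frame of channel between 0.052 and 0.085 m and x of chip2 in the frame of channel between -0.04 and 0.04 m and y of chip2 in the frame of channel between -0.06 and 0.12 m and z of chip2 in the frame of channel between 0.052 and 0.085 m and x of chip3 in the frame of channel between -0.04 and 0.04 m and y of chip3 in the frame of channel between -0.06 and 0.12 m and z of chip3 in the frame of channel between 0.052 and 0.085 m and x of chip4 in the frame of channel between -0.04 and 0.04 m and y of chip4 in the frame of channel between -0.06 and 0.12 m and z of chip4 in the frame of channel between 0.052 and 0.085 m), for 0.1 s.
3. the held scraper has been pushed well along the channel, its blade still pressed on the bed (over 0.5 N) (angle between scraper's own x axis and vertical above 2.85 rad and x of scraper_blade in the frame of channel between -0.012 and 0.012 m and z of scraper_blade in the frame of channel between 0.052 and 0.066 m and y of scraper_blade in the frame of channel between -0.02 and 0.1 m and contact force between scraper and channel above 0.5 N and contact force between scraper and the fingers above 0.5 N), for 0.1 s.
4. every chip is in the catch tray while the scraper is held near the mouth (contact force between scraper and the fingers above 0.5 N and x of scraper_blade in the frame of channel between -0.03 and 0.03 m and y of scraper_blade in the frame of channel above 0.04 m and z of scraper_blade in the frame of channel below 0.12 m and x of chip1 in the frame of channel between -0.073 and 0.073 m and y of chip1 in the frame of channel between 0.088 and 0.232 m and z of each of chip1, chip2, chip3, chip4 in the frame of channel below 0.045 m and x of chip2 in the frame of channel between -0.073 and 0.073 m and y of chip2 in the frame of channel between 0.088 and 0.232 m and x of chip3 in the frame of channel between -0.073 and 0.073 m and y of chip3 in the frame of channel between 0.088 and 0.232 m and x of chip4 in the frame of channel between -0.073 and 0.073 m and y of chip4 in the frame of channel between 0.088 and 0.232 m), for 0.05 s.
At the end, for the whole second after the job is handed in: All four chips rest inside the catch tray, and the scraper stands released and still on its blade (upright within 10 degrees) on the channel's bed, between the walls (angle between scraper's own x axis and vertical above 2.97 rad and x of scraper_blade in the frame of channel between -0.012 and 0.012 m and y of scraper_blade in the frame of channel between -0.13 and 0.12 m and z of scraper_blade in the frame of channel between 0.052 and 0.066 m and linear speed of each of scraper, chip1, chip2, chip3, chip4 below 0.02 m/s and contact force between scraper and the fingers below 0.05 N and x of chip1 in the frame of channel between -0.073 and 0.073 m and y of chip1 in the frame of channel between 0.088 and 0.232 m and z of each of chip1, chip2, chip3, chip4 in the frame of channel below 0.045 m and x of chip2 in the frame of channel between -0.073 and 0.073 m and y of chip2 in the frame of channel between 0.088 and 0.232 m and x of chip3 in the frame of channel between -0.073 and 0.073 m and y of chip3 in the frame of channel between 0.088 and 0.232 m and x of chip4 in the frame of channel between -0.073 and 0.073 m and y of chip4 in the frame of channel between 0.088 and 0.232 m); the robot touches nothing.
It fails at once if a chip is pushed or gripped by the fingers (over 1 N) (contact force between any of chip1, chip2, chip3, chip4 and the fingers above 1 N).
It fails at once if a chip is lifted clear above the channel's walls (height (world z) of any of chip1, chip2, chip3, chip4 above 0.125 m).
It fails at once if the gift box is moved more than 25 mm (distance of giftbox from where it was at the start of the episode above 0.025 m).
It fails at once if the tape roll is moved more than 25 mm (distance of taperoll from where it was at the start of the episode above 0.025 m).
It fails at once if the mug is moved more than 25 mm (distance of mug from where it was at the start of the episode above 0.025 m).
It also fails if it takes over 67 s, if anything falls off the work surface, if the arm or the gripper's body presses on something with over 40 N, if the wrist force passes 120 N, or if a joint passes its speed limit or range.

## Working session

There is one attempt and no reset: what is moved stays moved. The work goes in short steps, Python scripts to look and compute and a tool call to move; the robot and the scene stay as the last step left them, time stands still between calls to the robot, and variables do not carry over. Pictures are saved under pics/ and viewed, and the job is handed in when it is done.

Besides the shell and the picture viewer there is one more tool, called after "Request:" as a command line: name --argument value ..., lists and objects as JSON in quotes. send_rows: Moves the arm, as the interface text tells. Its arguments: {"type":"object","properties":{"plan":{"type":"string"}},"required":["plan"]}

```bash
ls; mkdir -p pics
cat > h.py <<'E'
from cell import env, eyes, job_done, boxes_of, regions_of
import numpy as np, cv2
def K(p):
    f=210/np.tan(np.radians(p["vertical_fov"])/2)
    return f,p["cx"],p["cy"],p["k1"]
def ray(p,u,v):
    f,cx,cy,k1=K(p); x=(u-cx)/f;y=(v-cy)/f
    a,b=x,y
    for _ in range(30):
        r2=a*a+b*b; a,b=x/(1+k1*r2),y/(1+k1*r2)
    E=np.array(p["extrinsics"]); d=E[:3,:3]@np.array([a,-b,-1.]); return E[:3,3],d
def onz(p,u,v,z):
    o,d=ray(p,u,v); return o+d*(z-o[2])/d[2]
def proj(p,X):
    f,cx,cy,k1=K(p);E=np.array(p["extrinsics"])
    c=E[:3,:3].T@(np.array(X,float)-E[:3,3]); a,b=c[0]/-c[2],-c[1]/-c[2]
    s=1+k1*(a*a+b*b); return np.array([cx+f*a*s,cy+f*b*s])
def save(p,n): cv2.imwrite("pics/"+n+".png",cv2.cvtColor(p["image"],cv2.COLOR_RGB2BGR))
E
python3 - <<'E'
from h import *
s=env.state();print(s)
for n in["scene","side","wrist"]:
    p=eyes.read_camera(n);save(p,n+"0");print(n,p["vertical_fov"],p["k1"],np.round(p["extrinsics"],3).tolist())
    for t in["scraper","channel","chip1","chip2","chip3","chip4","giftbox","taperoll","mug"]:
        print(t,[(np.round(b["bbox"]).tolist(),round(b["confidence"],2)) for b in boxes_of(t,p)][:4])
print(env.state()["t"])
E
```

```text
pics
{'t': 0.0, 'joints': array([ 1.07741809e+00,  4.91553976e-01,  1.55946268e+00,  1.36061316e-05,
        1.09171641e+00, -1.05594918e-01]), 'qvel': array([-0.00014422, -0.00053221,  0.00083756,  0.00029345,  0.00148181,
        0.00029768]), 'tau': array([-1.90849998e-03, -6.12639213e+01, -2.58175832e+01,  6.91884826e-02,
        4.82149317e-02, -1.60582217e-04]), 'eef_pos': array([236.1873958 , 578.37882702, 214.06066667]), 'tcp_rot': array([-3.14045986e+00, -1.32198127e-04,  2.75380298e+00]), 'ft_force': array([-0.23669501, -0.35408486,  0.68977494]), 'moment': array([-0.00204377, -0.01257408, -0.00597644]), 'opening': 1.0005435946185601}
scene 52.665606872602936 -0.10705577599117305 [[0.438, -0.605, 0.665, 1186.67], [0.899, 0.29, -0.328, -336.201], [0.005, 0.741, 0.671, 695.213], [0.0, 0.0, 0.0, 1.0]]
scraper [([269.0, 160.0, 160.0, 90.0], 0.69), ([143.0, 225.0, 29.0, 31.0], 0.56)]
channel [([268.0, 159.0, 160.0, 89.0], 0.74)]
chip1 [([326.0, 190.0, 11.0, 5.0], 0.57), ([361.0, 183.0, 4.0, 5.0], 0.52)]
chip2 [([326.0, 190.0, 11.0, 5.0], 0.57), ([361.0, 183.0, 4.0, 5.0], 0.52)]

[... 834 characters left out ...]
0], 0.43)]
chip3 [([241.0, 308.0, 14.0, 14.0], 0.64), ([256.0, 257.0, 14.0, 5.0], 0.55), ([231.0, 285.0, 19.0, 15.0], 0.43)]
chip4 [([241.0, 308.0, 14.0, 14.0], 0.64), ([256.0, 257.0, 14.0, 5.0], 0.55), ([231.0, 285.0, 19.0, 15.0], 0.43)]
giftbox [([203.0, 158.0, 52.0, 52.0], 0.6), ([255.0, 256.0, 18.0, 8.0], 0.41)]
taperoll [([328.0, 216.0, 50.0, 48.0], 0.57), ([203.0, 158.0, 53.0, 54.0], 0.18)]
mug [([144.0, 191.0, 56.0, 60.0], 0.87)]
wrist 59.23132304525975 -0.017496256256451986 [[0.378, -0.899, -0.219, 175.679], [0.926, 0.368, 0.089, 603.423], [0.001, -0.236, 0.972, 384.533], [0.0, 0.0, 0.0, 1.0]]
scraper []
channel []
chip1 []
chip2 []
chip3 []
chip4 []
giftbox []
taperoll []
mug []
1.5
```

View pics/scene0.png

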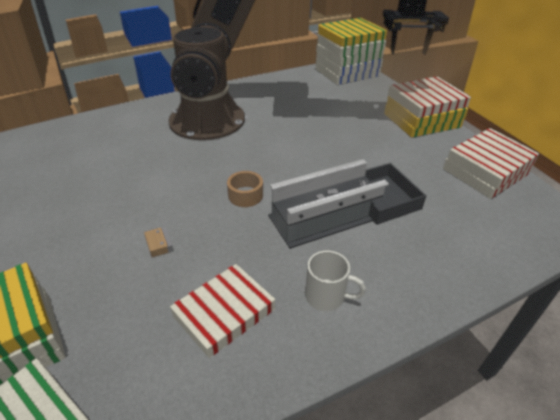

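View pics/side0.png

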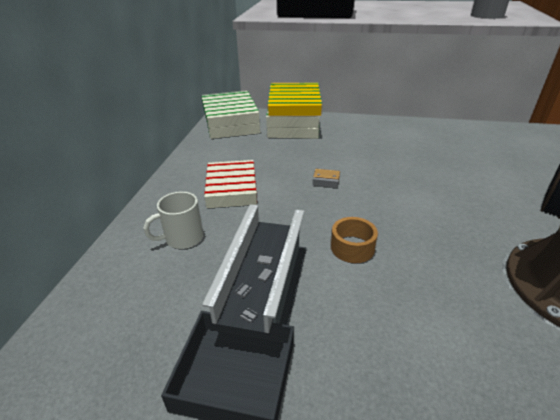

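View pics/wrist0.png

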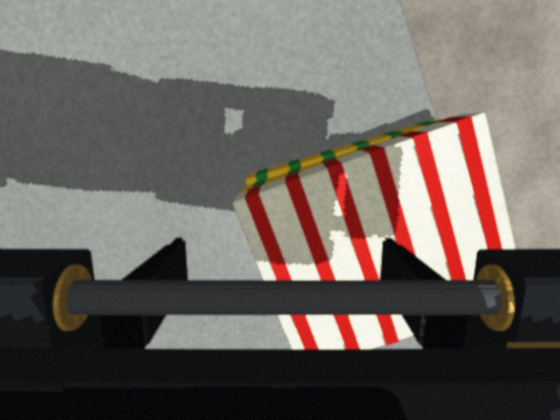

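Run:
```python
from h import *
def crop(n,x0,y0,w,h,s,o):
    i=cv2.imread(f"pics/{n}.png")[y0:y0+h,x0:x0+w];cv2.imwrite(f"pics/{o}.png",cv2.resize(i,None,fx=s,fy=s,interpolation=cv2.INTER_CUBIC))
crop("scene0",130,215,60,50,12,"c1");crop("side0",300,160,55,36,14,"c2");crop("scene0",260,150,170,100,4,"c3");crop("side0",150,195,165,225,2.6,"c4")
ps=eyes.read_camera("scene");pd=eyes.read_camera("side")
import pickle;pickle.dump((ps,pd),open("p0.pkl","wb"))
print(onz(ps,157,238,24),onz(pd,326,173,24))
```

```text
[ 484.72077005 -281.29392155   24.        ] [ 484.86800968 -285.02328527   24.        ]
```

View pics/c1.png

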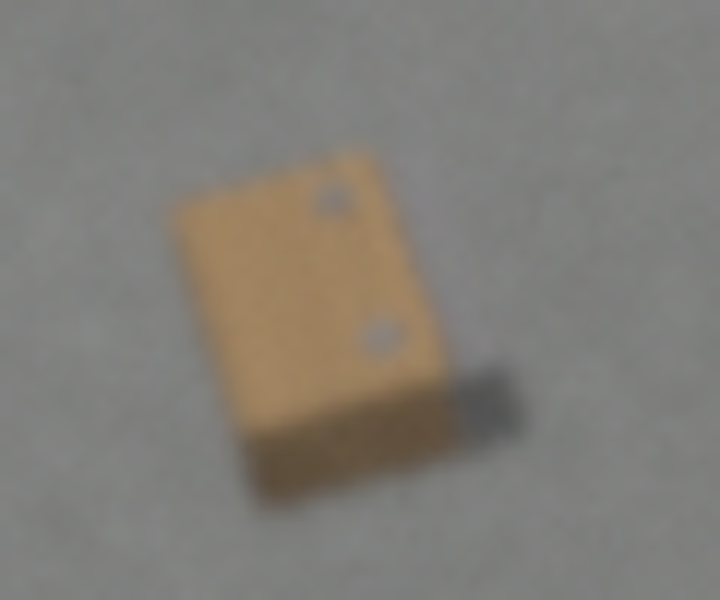

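View pics/c2.png

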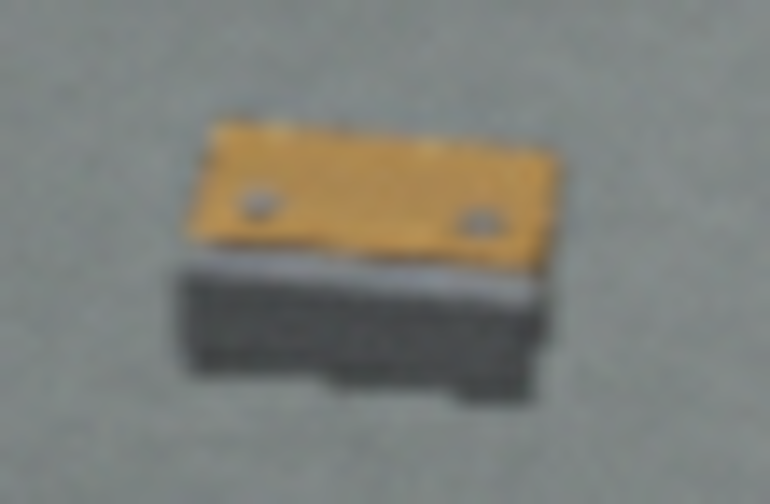

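View pics/c3.png

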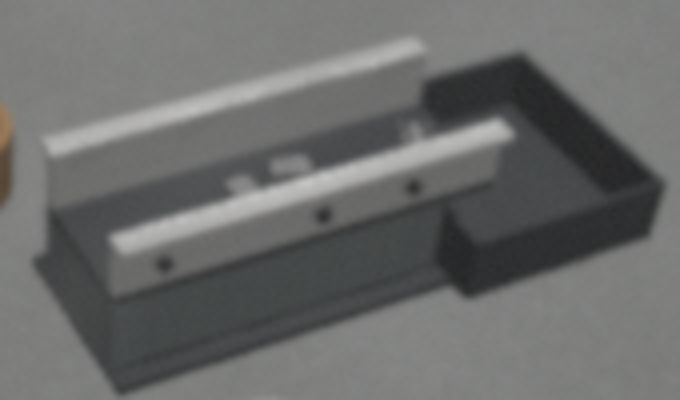

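View pics/c4.png

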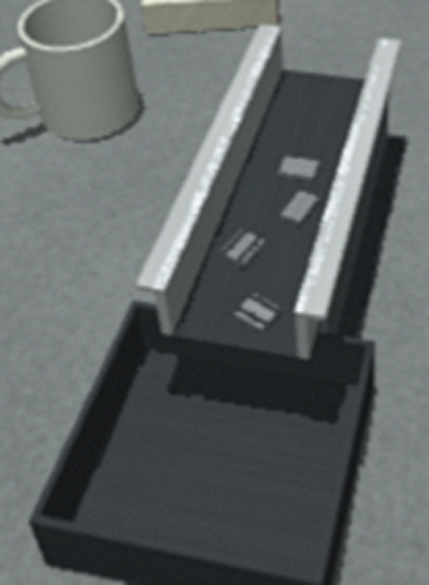

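```bash
cat > fit.py <<'E'
from h import *
import pickle
from scipy.optimize import least_squares
ps,pd=pickle.load(open("p0.pkl","rb"))
A=lambda l,ox,oy,s:[(ox+x/s,oy+y/s) for x,y in l]
def fit(obs,x0):
    def r(q):
        c,s=np.cos(q[2]),np.sin(q[2]);o=[]
        for p,X,uv in obs:
            W=[q[0]+c*X[0]-s*X[1],q[1]+s*X[0]+c*X[1],X[2]]
            o+=list(proj(p,W)-uv)
        return np.array(o)
    R=least_squares(r,x0,loss='soft_l1'); return R.x,np.abs(r(R.x)).reshape(-1,2).round(1).tolist()
# channel
S=A([(46,140),(418,40),(112,240),(118,252),(503,121),(516,133)],260,150,4)
SX=[(-43,-130,100),(-43,120,100),(37,-130,100),(43,-130,100),(37,120,100),(43,120,100)]
D=A([(258,27),(282,30),(140,288),(166,291),(379,39),(400,40),(298,316),(322,318)],150,195,2.6)
DX=[(43,-130,100),(37,-130,100),(43,120,100),(37,120,100),(-37,-130,100),(-43,-130,100),(-37,120,100),(-43,120,100)]
a=[(ps,X,u) for X,u in zip(SX,S)];b=[(pd,X,u) for X,u in zip(DX,D)]
x0=[600,50,0]
for o in(a,b,a+b): print("ch",*fit(o,x0))
S=A([(172,208),(372,150),(445,382),(243,432),(262,510)],130,215,12)
SX=[(-25,32,24),(13,32,24),(13,-32,24),(-25,-32,24),(-25,-32,0)]
D=A([(212,122),(560,150),(190,240),(540,265)],300,160,14)
DX=[(-25,-32,24),(-25,32,24),(13,-32,24),(13,32,24)]
a=[(ps,X,u) for X,u in zip(SX,S)];b=[(pd,X,u) for X,u in zip(DX,D)]
for o in(a,b,a+b): print("scr",*fit(o,[484,-283,1.57]))
for u,v in A([(299,166),(299,206),(243,246),(259,310)],150,195,2.6): print("chip",onz(pd,u,v,66))
for p,u,v in[(ps,227,310),(pd,232,175),(ps,245,180),(pd,354,228),(ps,329,262),(pd,178,200)]: print(onz(p,u,v,40))
E
python3 fit.py
```

```text
ch [ 5.68462550e+02  1.14041995e+02 -2.30961581e-02] [[0.8, 3.3], [1.5, 1.8], [0.0, 0.1], [0.2, 1.2], [0.4, 0.1], [2.1, 1.4]]
ch [ 5.61769468e+02  1.16028739e+02 -2.47955071e-02] [[6.0, 0.1], [0.2, 0.8], [5.8, 1.2], [0.1, 0.7], [0.4, 0.1], [4.5, 0.1], [0.0, 0.5], [5.0, 0.5]]
ch [ 5.62622916e+02  1.16156347e+02 -2.26907494e-02] [[0.5, 1.5], [0.8, 0.4], [0.3, 1.9], [0.6, 3.2], [1.2, 1.6], [2.9, 3.1], [5.4, 0.1], [0.8, 0.8], [5.4, 1.2], [0.6, 0.7], [0.2, 0.1], [5.1, 0.0], [0.4, 0.5], [5.4, 0.6]]
scr [ 486.57054726 -278.95338353    1.52284947] [[0.1, 0.4], [0.0, 0.1], [0.0, 0.6], [0.4, 0.2], [0.2, 1.1]]
scr [ 482.60717005 -275.38288336    1.5692019 ] [[0.1, 0.3], [0.1, 0.3], [0.2, 0.5], [0.4, 0.1]]
scr [ 484.24879844 -278.44307743    1.53292697] [[0.0, 1.0], [0.2, 0.8], [0.1, 1.4], [0.2, 0.6], [0.3, 0.4], [0.2, 0.5], [0.3, 0.0], [0.8, 1.5], [0.4, 0.6]]
chip [560.27181604  91.72167587  66.        ]
chip [552.40427984 127.71370322  66.        ]
chip [579.12037192 166.55852482  66.        ]
chip [557.5452587  211.87124917  66.        ]
[ 740.56871975 -212.71256912   40.        ]
[ 710.87196441 -211.48454287   40.        ]
[396.02574395 -30.13412377  40.        ]
[408.93852323 -52.65517853  40.        ]
[721.44402699  18.00993432  40.        ]
[800.68777142 -87.39679324  40.        ]
```

```bash
cat >> h.py <<'E'
def wrap(a): return (a+np.pi)%(2*np.pi)-np.pi
def now():
    s=env.state(); return np.array([*s["eef_pos"],s["tcp_rot"][2]]),s
def rows(x,y,z,yaw,grip,start=None,n=None,vmax=45):
    p=now()[0] if start is None else np.array(start,float)
    d=np.array([x,y,z])-p[:3]; dy=wrap(yaw-p[3])
    n=n or int(max(1,np.ceil(np.linalg.norm(d)/vmax),np.ceil(abs(dy)/.148)))
    out=[]
    for i in range(n):
        w=p[3]+dy*i/n; c,s=np.cos(w),np.sin(w); e=d/n
        out.append(f"{c*e[0]+s*e[1]:.1f} {s*e[0]-c*e[1]:.1f} {-e[2]:.1f} {-dy/n:.4f} {grip}")
    for i in range(0,n,8): print("; ".join(out[i:i+8]))
    return [x,y,z,yaw]
def st():
    p,s=now(); print("t",round(s["t"],2),"tcp",p[:3].round(1),"rot",np.round(s["tcp_rot"],3),"F",s["ft_force"].round(1),"open",round(s["opening"]*95.1,1),"q",s["joints"].round(2))
E
python3 - <<'E'
from h import *
st()
a=rows(470,250,230,2.1,95);rows(484,-296,180,1.535,95,start=a)
E
sed -i 's/^SX=.*-43,-130.*/S=A([(47,147),(423,45),(115,245),(509,127)],260,150,4);SX=[(-40,-130,100),(-40,120,100),(40,-130,100),(40,120,100)]/; s/^DX=\[(43,.*/D=A([(270,28),(153,290),(389,40),(310,317)],150,195,2.6);DX=[(40,-130,100),(40,120,100),(-40,-130,100),(-40,120,100)]/' fit.py; python3 fit.py|grep ch
```

```text
t 1.6 tcp [236.3 578.6 214.6] rot [3.142 0.    2.754] F [ 0.2 -0.1 -0.1] open 95.1 q [ 1.08  0.49  1.56 -0.    1.09 -0.11]
-37.8 -24.0 -1.7 0.0726 95; -39.5 -21.2 -1.7 0.0726 95; -40.9 -18.3 -1.7 0.0726 95; -42.1 -15.2 -1.7 0.0726 95; -43.1 -12.1 -1.7 0.0726 95; -43.9 -9.0 -1.7 0.0726 95; -44.4 -5.8 -1.7 0.0726 95; -44.7 -2.5 -1.7 0.0726 95
-44.8 0.7 -1.7 0.0726 95
-36.8 -20.3 3.8 0.0435 95; -37.6 -18.7 3.8 0.0435 95; -38.4 -17.0 3.8 0.0435 95; -39.1 -15.3 3.8 0.0435 95; -39.8 -13.6 3.8 0.0435 95; -40.3 -11.9 3.8 0.0435 95; -40.8 -10.1 3.8 0.0435 95; -41.2 -8.3 3.8 0.0435 95
-41.5 -6.5 3.8 0.0435 95; -41.7 -4.7 3.8 0.0435 95; -41.9 -2.9 3.8 0.0435 95; -42.0 -1.1 3.8 0.0435 95; -42.0 0.8 3.8 0.0435 95
ch [ 5.67097920e+02  1.14128578e+02 -2.42709745e-02] [[0.9, 1.9], [0.7, 1.0], [0.4, 0.8], [1.4, 1.0]]
ch [ 5.61936059e+02  1.16272520e+02 -2.36926277e-02] [[2.7, 0.1], [2.7, 0.9], [2.0, 0.0], [2.5, 0.4]]
ch [ 5.64118338e+02  1.16145772e+02 -2.47456281e-02] [[1.1, 0.9], [0.7, 0.1], [0.2, 1.9], [1.5, 1.9], [1.7, 0.2], [1.2, 0.6], [3.1, 0.2], [4.2, 0.7]]
chip [560.27181604  91.72167587  66.        ]
chip [552.40427984 127.71370322  66.        ]
chip [579.12037192 166.55852482  66.        ]
chip [557.5452587  211.87124917  66.        ]
```

Request:
send_rows --plan "-38 -24 -2 0.073 95; -39 -21 -2 0.073 95; -41 -18 -2 0.073 95; -42 -15 -2 0.073 95; -43 -12 -2 0.073 95; -44 -9 -2 0.073 95; -44 -6 -2 0.073 95; -45 -3 -2 0.073 95"

```text
t: 2.4
eef_pos: [445.0, 278.9, 230.7]
tcp_rot: [3.14, -0.001, 2.156]
ft_force: [1.2, 1.5, -0.4]
opening: 0.999
```

Run:
```python
from h import *
st()
rows(484,-296,180,1.535,95)
```

```text
t 2.4 tcp [445.  278.9 230.7] rot [ 3.140e+00 -1.000e-03  2.156e+00] F [ 1.2  1.5 -0.4] open 95.0 q [ 0.43  0.33  1.78  0.    1.03 -0.15]
-38.5 -21.9 3.9 0.0478 95; -39.5 -20.1 3.9 0.0478 95; -40.4 -18.2 3.9 0.0478 95; -41.3 -16.2 3.9 0.0478 95; -42.0 -14.2 3.9 0.0478 95; -42.6 -12.2 3.9 0.0478 95; -43.1 -10.2 3.9 0.0478 95; -43.6 -8.1 3.9 0.0478 95
-43.9 -6.0 3.9 0.0478 95; -44.2 -3.9 3.9 0.0478 95; -44.3 -1.8 3.9 0.0478 95; -44.3 0.4 3.9 0.0478 95; -44.3 2.5 3.9 0.0478 95
```

Request:
send_rows --plan "-38 -22 3 0.048 95; -39 -20 3 0.048 95; -40 -18 3 0.048 95; -41 -16 3 0.048 95; -42 -14 3 0.048 95; -43 -12 3 0.048 95; -43 -10 4 0.048 95; -44 -8 4 0.048 95"

```text
t: 3.2
eef_pos: [468.5, -87.9, 205.1]
tcp_rot: [3.133, -0.001, 1.755]
ft_force: [1.1, 0.1, 0.4]
opening: 1.002
```

Request:
send_rows --plan "-44 -6 4 0.048 95; -44 -4 4 0.048 95; -44 -2 4 0.048 95; -44 0 4 0.048 95; 0 0 0 0 95"

```text
t: 3.7
eef_pos: [474.9, -277.1, 188.4]
tcp_rot: [3.131, -0.001, 1.548]
ft_force: [-0.2, -0.7, 0.7]
opening: 0.997
```

Run:
```python
from h import *
st()
p=eyes.read_camera("wrist");save(p,"w1");import pickle;pickle.dump(p,open("w1.pkl","wb"))
for q in [(484,-278)]:print(proj(p,(*q,24)),proj(p,(*q,0)))
print([(b["bbox"],b["confidence"]) for b in boxes_of("scraper",p)])
```

```text
t 3.7 tcp [ 474.9 -277.1  188.4] rot [ 3.131e+00 -1.000e-03  1.548e+00] F [-0.2 -0.7  0.7] open 94.8 q [-0.65  0.41  1.78  0.01  0.94 -0.63]
[291.05304007 196.01901877] [290.30311339 191.26938204]
[([255.1, 171.3, 73.5, 54.5], 0.72)]
```

View pics/w1.png

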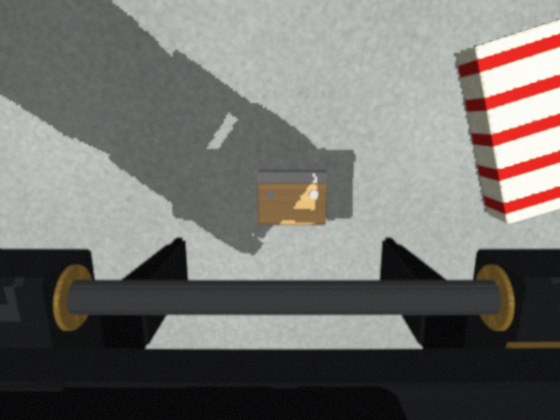

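Run:
```python
from h import *
import pickle;p=pickle.load(open("w1.pkl","rb"))
i=p["image"][150:240,240:345];cv2.imwrite("pics/w1c.png",cv2.cvtColor(cv2.resize(i,None,fx=7,fy=7),cv2.COLOR_RGB2BGR))
for u,v,z in [(258,184,24),(326,183,24),(259,225,24),(326,225,24),(258,170,21),(326,170,21)]:print(onz(p,u,v,z))
```

```text
[ 453.98770873 -266.05396942   24.        ]
[ 516.21328695 -266.65355742   24.        ]
[ 453.41225473 -304.96086427   24.        ]
[ 516.38170135 -306.58864169   24.        ]
[ 454.30106361 -253.61247046   21.        ]
[ 516.53684883 -255.11080855   21.        ]
```

View pics/w1c.png

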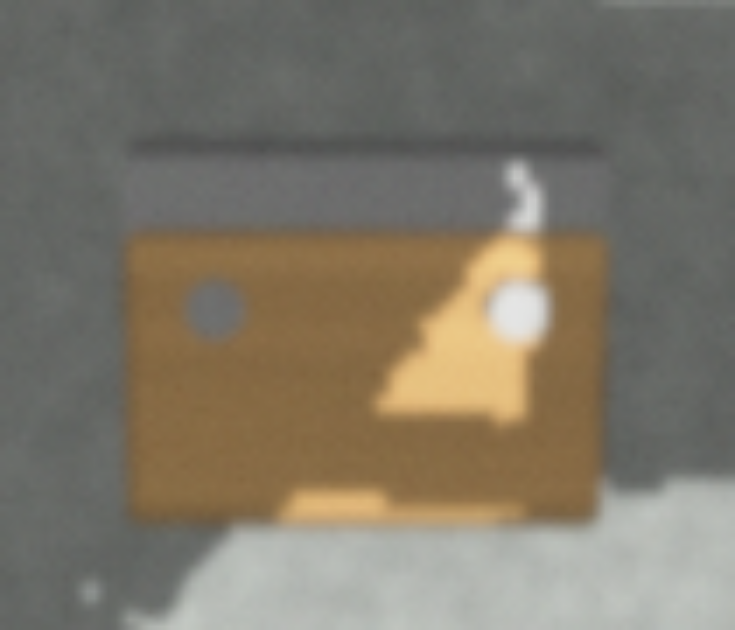

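Request:
send_rows --plan "-15 10.5 40 0 95; 0 0 45 0 95; 0 0 45 0 95; 0 0 40 0 95; 0 0 10 0 95; 0 0 0 0 95"

```text
t: 4.4
eef_pos: [490.3, -282.9, 7.8]
tcp_rot: [3.126, 0.002, 1.561]
ft_force: [-0.5, -0.7, 0.8]
opening: 0.997
```

Run:
```python
from h import *
st()
p=eyes.read_camera("wrist");save(p,"w2")
```

```text
t 4.4 tcp [ 490.3 -282.9    7.8] rot [3.126e+00 2.000e-03 1.561e+00] F [-0.5 -0.7  0.8] open 94.8 q [-0.64  0.69  1.88  0.01  0.55 -0.65]
```

View pics/w2.png

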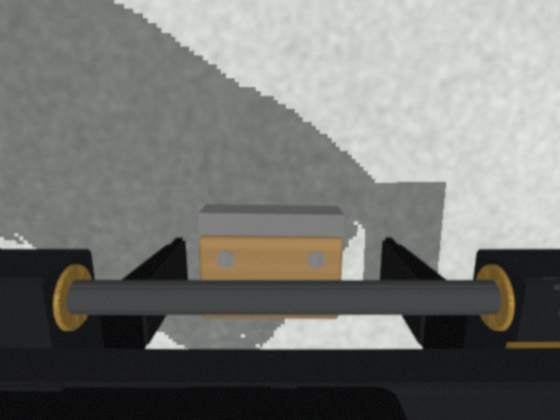

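Request:
send_rows --plan "-9.5 -5 4 0 95; -1 0 1 0 95; 0 0 0 0 95"

```text
t: 4.75
eef_pos: [487.0, -295.2, 8.1]
tcp_rot: [3.12, 0.007, 1.563]
ft_force: [-0.3, -1.0, -0.2]
opening: 0.997
```

Run:
```python
from h import *
st()
```

```text
t 4.75 tcp [ 487.  -295.2    8.1] rot [3.12  0.007 1.563] F [-0.3 -1.  -0.2] open 94.8 q [-0.66  0.69  1.88  0.02  0.55 -0.67]
```

Request:
send_rows --plan "2.5 -1.5 5 0 95; 0 0 0 0 95"

```text
t: 4.95
eef_pos: [485.9, -293.3, 4.3]
tcp_rot: [3.118, 0.008, 1.562]
ft_force: [0.8, -0.4, -0.0]
opening: 0.998
```

Run:
```python
from h import *
st()
```

```text
t 4.95 tcp [ 485.9 -293.3    4.3] rot [3.118 0.008 1.562] F [ 0.8 -0.4 -0. ] open 94.9 q [-0.66  0.69  1.89  0.02  0.53 -0.67]
```

Well placed; close.

Request:
send_rows --plan "0 0 0 0 50; 0 0 0 0 50; 0 0 0 0 50; 0 0 0 0 50; 0 0 0 0 50; 0 0 0 0 50"

```text
t: 5.55
eef_pos: [486.0, -293.1, 4.5]
tcp_rot: [3.118, 0.008, 1.562]
ft_force: [-0.0, -0.9, 0.8]
opening: 0.672
```

Run:
```python
from h import *
st()
p=eyes.read_camera("wrist");save(p,"w3")
```

```text
t 5.55 tcp [ 486.  -293.1    4.5] rot [3.118 0.008 1.562] F [-0.  -0.9  0.8] open 63.9 q [-0.66  0.69  1.89  0.02  0.53 -0.67]
```

View pics/w3.png

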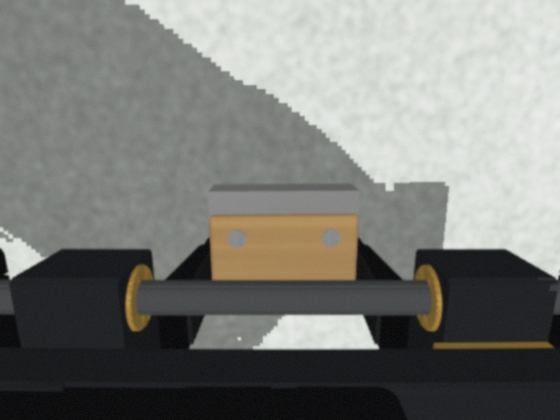

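Request:
send_rows --plan "0 0 -20 0 50; 0 0 -25 0 50; 0 0 -20 0 50; 0 0 0 0 50; 0 0 0 0 50"

```text
t: 6.1
eef_pos: [483.6, -291.9, 69.7]
tcp_rot: [3.12, 0.006, 1.562]
ft_force: [0.2, 0.2, -1.7]
opening: 0.67
```

```bash
cat > look.py <<'E'
from h import *
import sys,pickle
n=sys.argv[1]; st()
for c in sys.argv[2:]:
    p=eyes.read_camera(c);pickle.dump(p,open(f"{c}{n}.pkl","wb"));t=now()[0][:3]
    if c=="wrist": save(p,c+n); continue
    u,v=proj(p,t);i=p["image"];x0=int(np.clip(u-50,0,460));y0=int(np.clip(v-40,0,340))
    q=cv2.resize(i[y0:y0+80,x0:x0+100],None,fx=7,fy=7,interpolation=cv2.INTER_CUBIC);cv2.imwrite(f"pics/{c}{n}.png",cv2.cvtColor(q,cv2.COLOR_RGB2BGR));print(c,x0,y0)
E
python3 look.py 4 scene wrist
```

```text
t 6.1 tcp [ 483.6 -291.9   69.7] rot [3.12  0.006 1.562] F [ 0.2  0.2 -1.7] open 63.7 q [-0.66  0.59  1.86  0.01  0.67 -0.67]
scene 98 184
```

View pics/scene4.png

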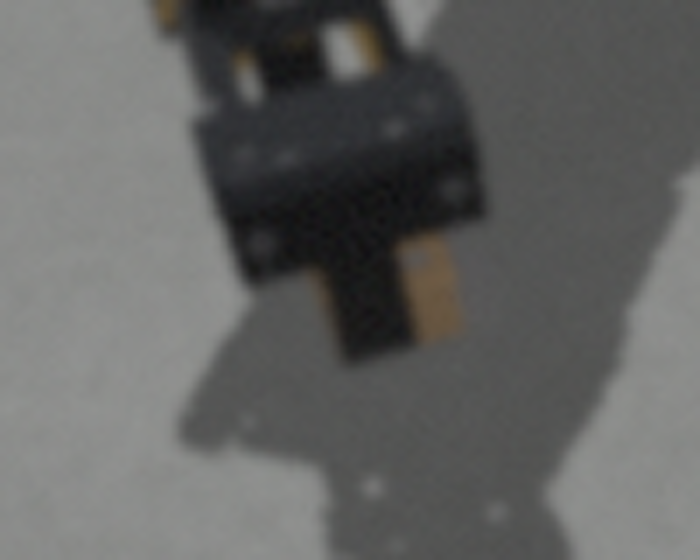

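View pics/wrist4.png

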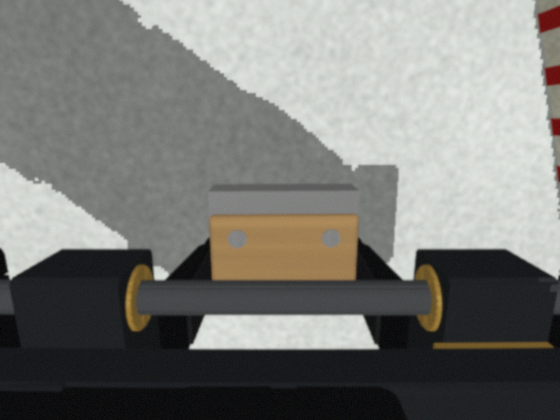

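Request:
send_rows --plan "0 0 15 0 50; 0 0 18 0 62; 0 0 0 0 63; 0 0 0 0 63.3; 0 0 0 0 63.6; 0 0 0 0 63.6"

```text
t: 6.8
eef_pos: [483.4, -291.4, 32.5]
tcp_rot: [3.125, 0.003, 1.562]
ft_force: [-0.6, -0.3, -1.5]
opening: 0.674
```

```bash
python3 look.py 5 wrist
```

```text
t 6.8 tcp [ 483.4 -291.4   32.5] rot [3.125e+00 3.000e-03 1.562e+00] F [-0.6 -0.3 -1.5] open 64.1 q [-0.66  0.65  1.88  0.01  0.6  -0.67]
```

View pics/wrist5.png

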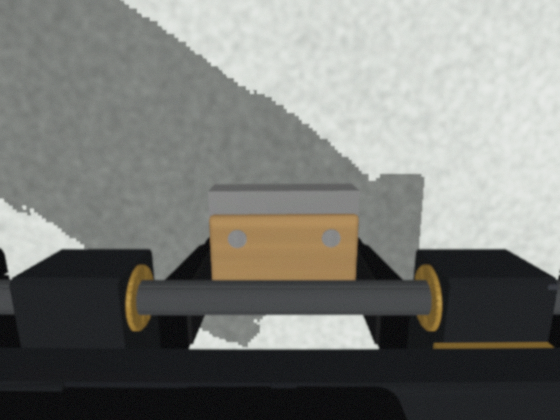

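Request:
send_rows --plan "0 0 0 0 63.8; 0 0 0 0 63.9; 0 0 0 0 63.9"

```text
t: 7.15
eef_pos: [483.8, -291.7, 33.6]
tcp_rot: [3.123, 0.004, 1.562]
ft_force: [-0.0, 0.2, -1.2]
opening: 0.672
```

```bash
python3 look.py 6 wrist
```

```text
t 7.15 tcp [ 483.8 -291.7   33.6] rot [3.123 0.004 1.562] F [-0.   0.2 -1.2] open 64.0 q [-0.66  0.65  1.88  0.01  0.6  -0.67]
```

View pics/wrist6.png

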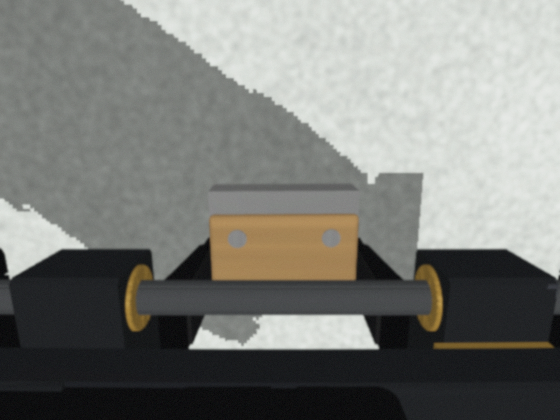

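Request:
send_rows --plan "0 0 0 0 64; 0 0 0 0 64; 0 0 0 0 64.1; 0 0 0 0 64.1"

```text
t: 7.6
eef_pos: [483.8, -291.7, 33.7]
tcp_rot: [3.123, 0.004, 1.562]
ft_force: [0.6, 1.4, -1.6]
opening: 0.674
```

```bash
python3 look.py 7 wrist
```

```text
t 7.6 tcp [ 483.8 -291.7   33.7] rot [3.123 0.004 1.562] F [ 0.6  1.4 -1.6] open 64.1 q [-0.66  0.65  1.88  0.01  0.6  -0.67]
```

View pics/wrist7.png

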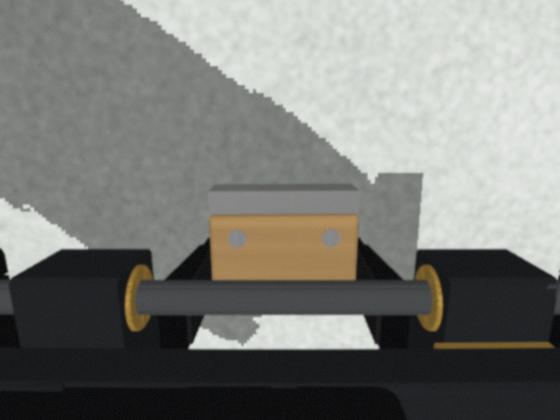

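Request:
send_rows --plan "0 0 0 0 64.2; 0 0 0 0 64.2; 0 0 0 0 64.3; 0 0 0 0 64.3"

```text
t: 8.05
eef_pos: [483.8, -291.8, 33.7]
tcp_rot: [3.123, 0.004, 1.562]
ft_force: [0.1, -0.0, -0.1]
opening: 0.675
```

```bash
python3 look.py 8 wrist
```

```text
t 8.05 tcp [ 483.8 -291.8   33.7] rot [3.123 0.004 1.562] F [ 0.1 -0.  -0.1] open 64.2 q [-0.66  0.65  1.88  0.01  0.6  -0.67]
```

View pics/wrist8.png

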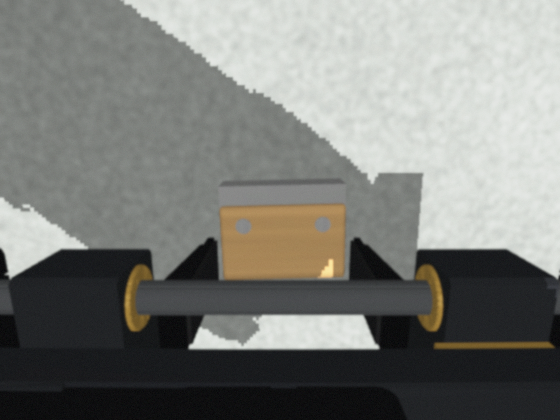

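Run:
```python
from h import *
import pickle;p=pickle.load(open("wrist8.pkl","rb"))
for u,v in [(220,205.5),(344,204.5)]:print(onz(p,u,v,24))
p=pickle.load(open("wrist4.pkl","rb"))
for z in(88,90,92):print([onz(p,u,v,z) for u,v in [(211,214),(357,214)]])
```

```text
[ 453.08184528 -266.17849895   24.        ]
[ 514.85952633 -266.47982525   24.        ]
[array([ 453.39697334, -263.48152002,   88.        ]), array([ 515.05422625, -264.35902021,   88.        ])]
[array([ 453.76163986, -262.97300803,   90.        ]), array([ 514.60190633, -263.83888096,   90.        ])]
[array([ 454.12630638, -262.46449605,   92.        ]), array([ 514.14958642, -263.3187417 ,   92.        ])]
```

Request:
send_rows --plan "0 0 0 0 85; 0 0 0 0 85; -14 0 0 0 85; 0 0 20 0 85; 0 0 0 0 85"

```text
t: 8.6
eef_pos: [484.7, -308.4, 14.2]
tcp_rot: [3.121, 0.006, 1.563]
ft_force: [-0.6, -0.3, 0.4]
opening: 0.892
```

```bash
python3 look.py 9 wrist
```

```text
t 8.6 tcp [ 484.7 -308.4   14.2] rot [3.121 0.006 1.563] F [-0.6 -0.3  0.4] open 84.9 q [-0.69  0.69  1.86  0.02  0.57 -0.69]
```

View pics/wrist9.png

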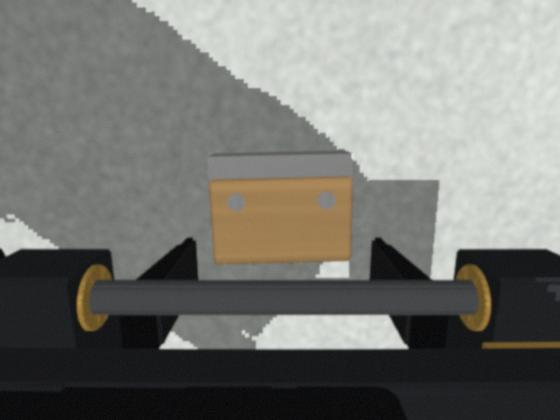

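Request:
send_rows --plan "2 0 2 0 62; 0 0 0 0 55; 0 0 0 0 50; 0 0 0 0 50; 0 0 -20 0 50; 0 0 -20 0 50; 0 0 0 0 50"

```text
t: 9.35
eef_pos: [484.8, -307.2, 56.1]
tcp_rot: [3.119, 0.008, 1.563]
ft_force: [-0.8, -0.1, -1.1]
opening: 0.666
```

```bash
python3 look.py 10 wrist scene
```

```text
t 9.35 tcp [ 484.8 -307.2   56.1] rot [3.119 0.008 1.563] F [-0.8 -0.1 -1.1] open 63.4 q [-0.68  0.62  1.85  0.01  0.66 -0.69]
scene 93 191
```

View pics/wrist10.png

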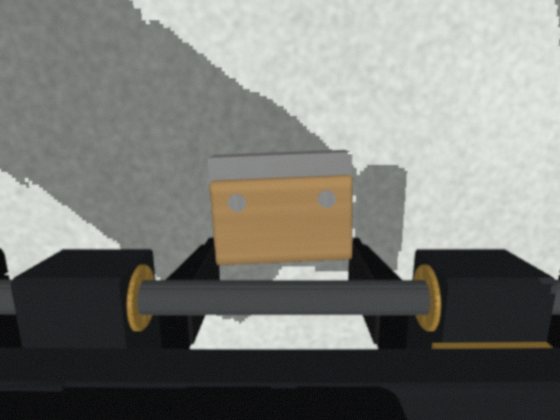

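View pics/scene10.png

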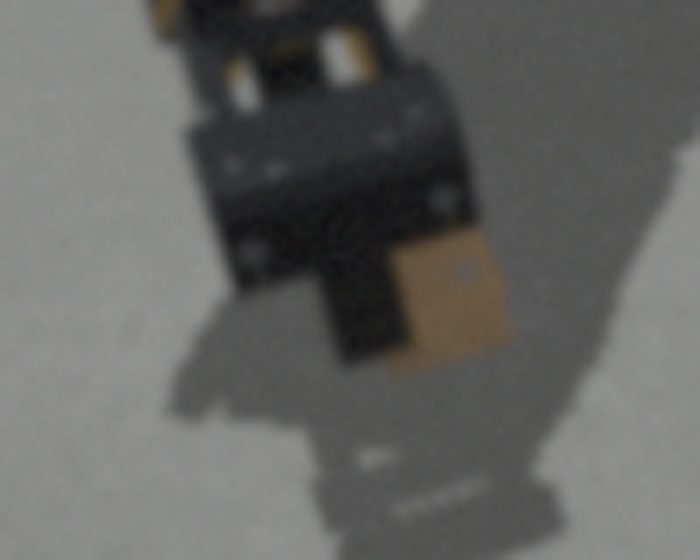

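Request:
send_rows --plan "0 0 13 0 60; 0 0 0 0 63; 0 0 0 0 63.5; 0 0 0 0 63.8; 0 0 0 0 63.9; 0 0 0 0 64; 0 0 0 0 64.05"

```text
t: 10.15
eef_pos: [483.2, -305.9, 36.3]
tcp_rot: [3.125, 0.003, 1.563]
ft_force: [0.9, 0.4, -1.8]
opening: 0.672
```

```bash
python3 look.py 11 wrist
```

```text
t 10.15 tcp [ 483.2 -305.9   36.3] rot [3.125e+00 3.000e-03 1.563e+00] F [ 0.9  0.4 -1.8] open 63.9 q [-0.68  0.65  1.86  0.01  0.62 -0.69]
```

View pics/wrist11.png

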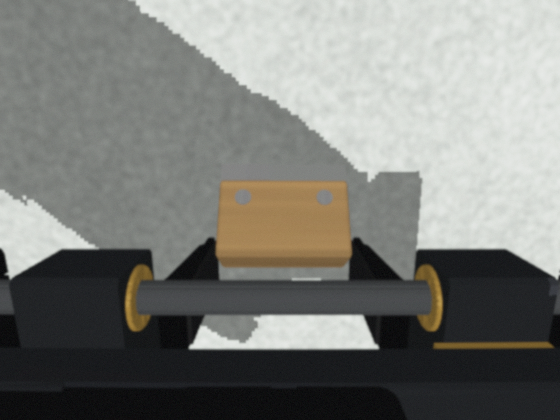

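Request:
send_rows --plan "0 0 -8 0 64.05; 0 0 0 0 64.05; 0 0 0 0 64.05; 0 0 0 0 64.05"

```text
t: 10.6
eef_pos: [483.6, -306.1, 46.1]
tcp_rot: [3.123, 0.004, 1.563]
ft_force: [-0.1, -0.1, 0.2]
opening: 0.674
```

```bash
python3 look.py 12 wrist
```

```text
t 10.6 tcp [ 483.6 -306.1   46.1] rot [3.123 0.004 1.563] F [-0.1 -0.1  0.2] open 64.1 q [-0.68  0.63  1.85  0.01  0.64 -0.69]
```

View pics/wrist12.png

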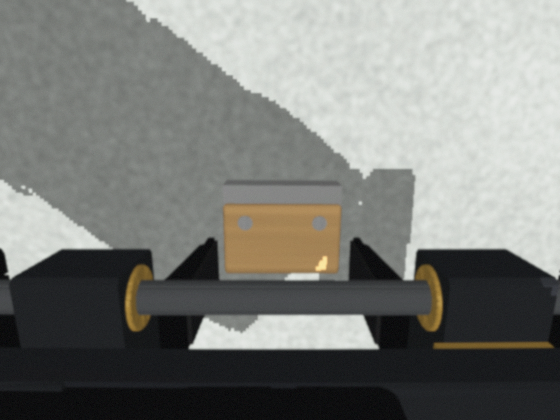

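Run:
```python
from h import *
import pickle;p=pickle.load(open("wrist12.pkl","rb"))
for u,v in [(223,205),(340.5,205),(225,273),(339,272)]:print(onz(p,u,v,24))
```

```text
[ 452.41044545 -283.14752639   24.        ]
[ 514.96304578 -283.9199372    24.        ]
[ 451.67635812 -321.926567     24.        ]
[ 515.24937146 -322.34707354   24.        ]
```

Request:
send_rows --plan "0 0 0 0 80; 0 0 0 0 80; -19 0 10 0 80; 0 0 25 0 80; 0 0 0 0 80"

```text
t: 11.15
eef_pos: [484.3, -327.8, 9.6]
tcp_rot: [3.122, 0.005, 1.563]
ft_force: [-0.4, -0.9, 0.3]
opening: 0.841
```

```bash
python3 look.py 13
```

```text
t 11.15 tcp [ 484.3 -327.8    9.6] rot [3.122 0.005 1.563] F [-0.4 -0.9  0.3] open 80.0 q [-0.71  0.7   1.84  0.02  0.58 -0.72]
```

Request:
send_rows --plan "2 0 -2 0 62; 0 0 0 0 55; 0 0 0 0 50; 0 0 0 0 50; 0 0 -20 0 55; 0 0 -18 0 60; 0 0 0 0 63; 0 0 0 0 63.6"

```text
t: 11.95
eef_pos: [483.8, -326.6, 52.6]
tcp_rot: [3.122, 0.006, 1.563]
ft_force: [0.3, 0.8, -1.1]
opening: 0.67
```

Request:
send_rows --plan "0 0 0 0 63.8; 0 0 0 0 63.9; 0 0 0 0 63.9; 0 0 0 0 63.9"

```text
t: 12.35
eef_pos: [483.3, -326.0, 50.6]
tcp_rot: [3.123, 0.004, 1.564]
ft_force: [-0.0, 0.1, 0.4]
opening: 0.674
```

```bash
python3 look.py 14 wrist
```

```text
t 12.35 tcp [ 483.3 -326.    50.6] rot [3.123 0.004 1.564] F [-0.   0.1  0.4] open 64.1 q [-0.71  0.64  1.82  0.01  0.67 -0.71]
```

View pics/wrist14.png

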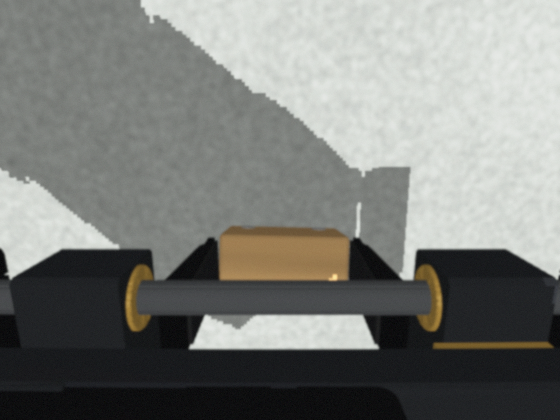

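```bash
python3 look.py 15 scene side
```

```text
t 12.4 tcp [ 483.3 -326.1   50.7] rot [3.123 0.004 1.564] F [ 0.7 -0.2  0.4] open 63.6 q [-0.71  0.64  1.82  0.01  0.67 -0.71]
scene 84 195
side 278 116
```

View pics/scene15.png

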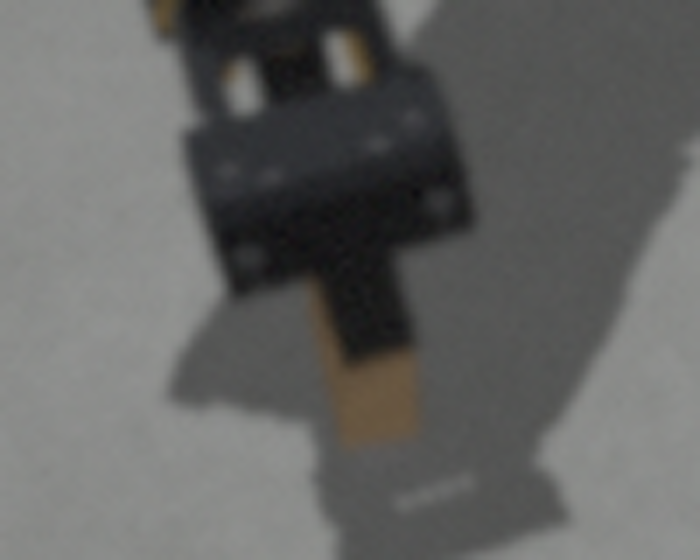

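View pics/side15.png

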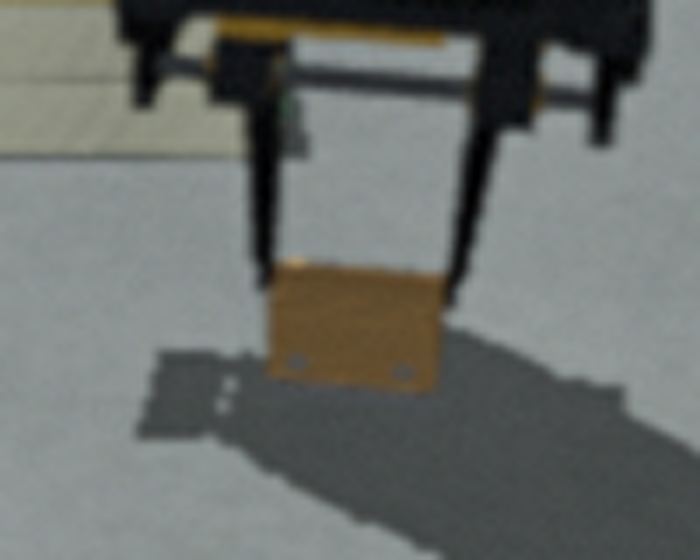

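Request:
send_rows --plan "0 0 0 0 60; 0 0 0 0 60; 0 0 4 0 60; 0 0 0 0 60"

```text
t: 12.9
eef_pos: [486.5, -329.2, 50.1]
tcp_rot: [3.114, 0.012, 1.563]
ft_force: [-1.2, 0.7, 1.1]
opening: 0.63
```

```bash
python3 look.py 16 side
```

```text
t 12.9 tcp [ 486.5 -329.2   50.1] rot [3.114 0.012 1.563] F [-1.2  0.7  1.1] open 60.0 q [-0.71  0.64  1.82  0.01  0.65 -0.71]
side 277 115
```

View pics/side16.png

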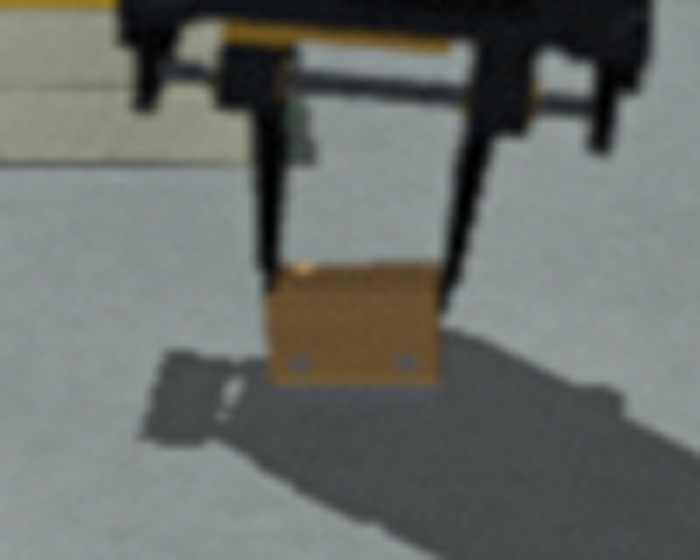

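Request:
send_rows --plan "0 0 -6 0 60; 0 0 -30 0 70; 0 0 -30 0 80; 0 0 -40 0 80; 0 0 0 0 80"

```text
t: 13.45
eef_pos: [482.3, -326.5, 158.9]
tcp_rot: [3.119, 0.008, 1.563]
ft_force: [-0.1, -0.0, 0.2]
opening: 0.837
```

```bash
python3 look.py 17 side scene wrist
```

```text
t 13.45 tcp [ 482.3 -326.5  158.9] rot [3.119 0.008 1.563] F [-0.1 -0.   0.2] open 79.6 q [-0.71  0.48  1.74  0.01  0.89 -0.71]
side 282 77
scene 73 157
```

View pics/scene17.png

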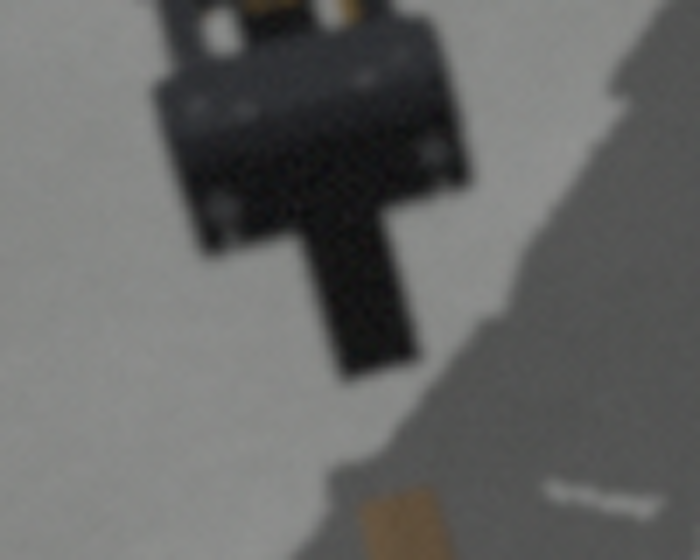

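View pics/wrist17.png

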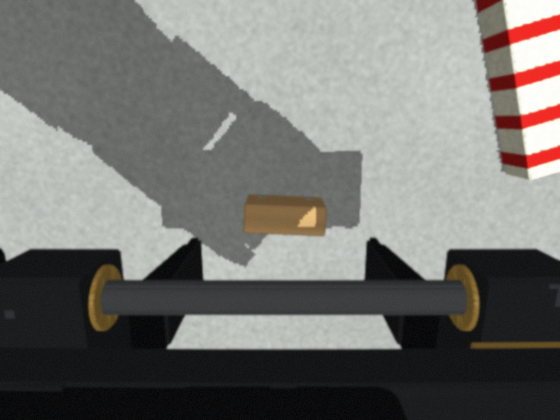

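View pics/side17.png

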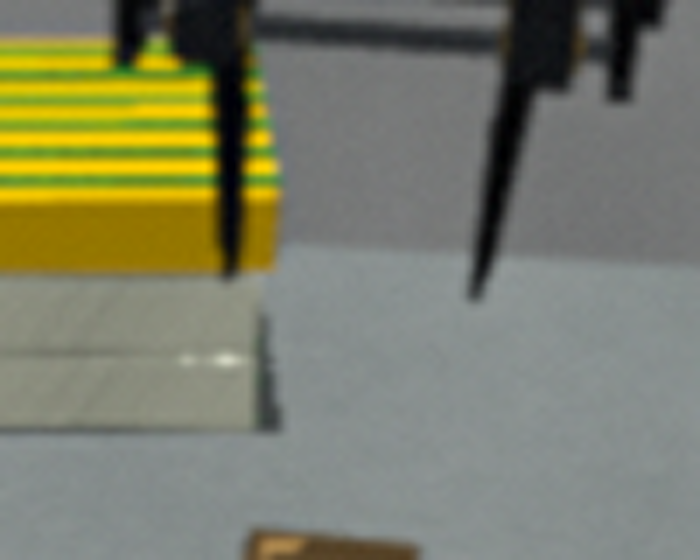

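Run:
```python
from h import *
import pickle
a=pickle.load(open("scene17.pkl","rb"))["image"][205:265,105:165];b=pickle.load(open("side17.pkl","rb"))["image"][130:190,300:360]
o=np.hstack([cv2.resize(x,(390,390),interpolation=cv2.INTER_CUBIC) for x in(a,b)]);cv2.imwrite("pics/st.png",o[...,::-1])
p=pickle.load(open("wrist17.pkl","rb"))
i=p["image"][180:250,230:340];cv2.imwrite("pics/w17c.png",cv2.cvtColor(cv2.resize(i,None,fx=7,fy=7),cv2.COLOR_RGB2BGR))
for u,v in [(244,197),(324,197),(244,234),(326,236)]:print(onz(p,u,v,50))
```

```text
[ 453.47737837 -315.15908507   50.        ]
[ 514.1318772  -315.85625941   50.        ]
[ 452.50373499 -344.42279463   50.        ]
[ 516.27292252 -346.91129938   50.        ]
```

View pics/st.png

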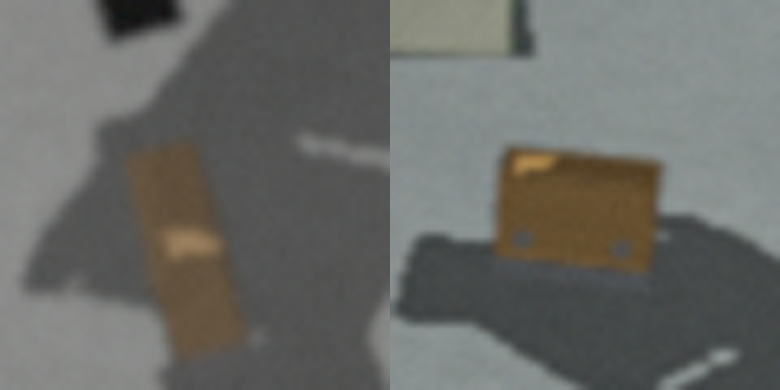

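View pics/w17c.png

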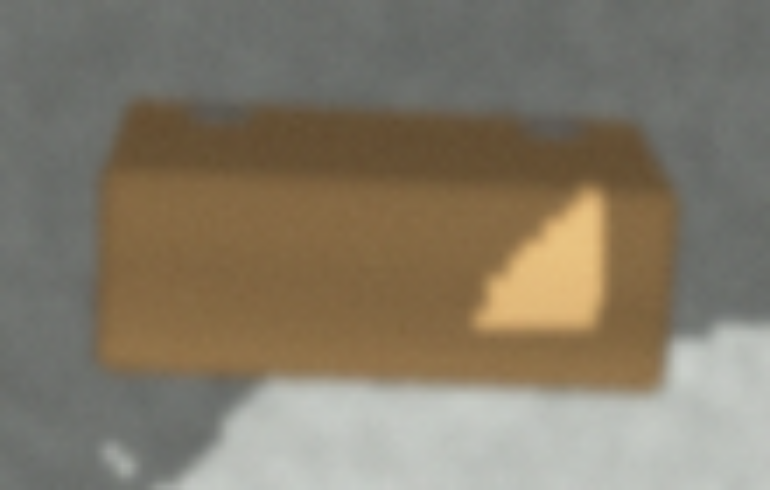

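Run:
```python
from h import *
import pickle
p=pickle.load(open("wrist17.pkl","rb"))
P=[onz(p,u,v,50)[:2] for u,v in [(244.9,204.3),(326,207.6),(325,235.3),(244,232.6)]]
print(np.round(P,1),np.mean(P,0))
r=cv2.minAreaRect(np.array(P,np.float32));print(r)
c=np.mean(P,0); 
yaw=np.arctan2(*(P[1]-P[0])[::-1])+np.arctan2(*(P[2]-P[3])[::-1]);print(yaw/2)
rows(c[0],c[1],130,np.pi+yaw/2,90)
```

```text
[[ 454.  -320.8]
 [ 515.8 -324.1]
 [ 515.5 -346.3]
 [ 452.5 -343.3]] [ 484.45330675 -333.64864568]
((484.55364990234375, -333.5697326660156), (22.50429916381836, 63.01158142089844), 87.2345962524414)
-0.05096612405254855
-0.8 0.3 2.2 -0.1389 90; -0.8 0.2 2.2 -0.1389 90; -0.8 0.1 2.2 -0.1389 90; -0.8 0.0 2.2 -0.1389 90; -0.8 -0.1 2.2 -0.1389 90; -0.8 -0.2 2.2 -0.1389 90; -0.8 -0.3 2.2 -0.1389 90; -0.7 -0.4 2.2 -0.1389 90
-0.6 -0.5 2.2 -0.1389 90; -0.6 -0.6 2.2 -0.1389 90; -0.5 -0.7 2.2 -0.1389 90
```

Request:
send_rows --plan "-1 0 2 -0.145 80; -1 0 2 -0.145 80; -1 0 2 -0.145 80; -1 0 2 -0.145 80; -1 0 2 -0.145 80; -1 0 2 -0.145 80; -1 0 2 -0.145 80; -1 0 2 -0.145 80"

```text
t: 14.4
eef_pos: [480.4, -328.0, 124.5]
tcp_rot: [3.131, -0.004, 2.76]
ft_force: [-0.3, -0.1, -0.2]
opening: 0.84
```

Run:
```python
from h import *
st();rows(484.5,-333.6,100,3.09,80)
```

```text
t 14.4 tcp [ 480.4 -328.   124.5] rot [ 3.131 -0.004  2.76 ] F [-0.3 -0.1 -0.2] open 79.9 q [-0.72  0.54  1.76  0.01  0.85 -1.91]
-2.0 -1.2 8.2 -0.1100 80; -1.8 -1.4 8.2 -0.1100 80; -1.6 -1.6 8.2 -0.1100 80
```

Request:
send_rows --plan "-2 -1 8 -0.13 80; -2 -1.5 8 -0.13 80; -2 -1.5 8 -0.11 80; 0 0 0 0 80"

```text
t: 14.8
eef_pos: [483.1, -331.0, 92.9]
tcp_rot: [3.122, -0.008, -3.134]
ft_force: [-0.3, 0.1, 0.6]
opening: 0.842
```

```bash
python3 look.py 18 wrist;  python3 - <<'E'
from h import *
rows(484.5,-333.6,30,3.09,80)
E
```

```text
t 14.8 tcp [ 483.1 -331.    92.9] rot [ 3.122 -0.008 -3.134] F [-0.3  0.1  0.6] open 80.1 q [-0.72  0.59  1.76  0.01  0.81 -2.3 ]
-0.7 -1.3 31.7 0.0277 80; -0.7 -1.3 31.7 0.0277 80
```

View pics/wrist18.png

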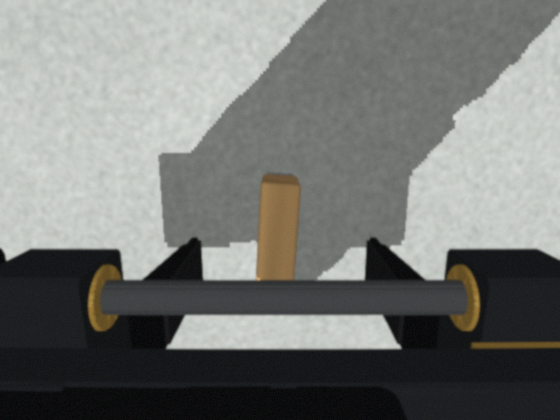

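Request:
send_rows --plan "-1 -1.5 30 0.028 80; -1 -1 30 0.028 80; 0 0 7 0 80; 0 0 0 0 80"

```text
t: 15.25
eef_pos: [484.4, -332.0, 24.5]
tcp_rot: [3.122, -0.01, 3.076]
ft_force: [0.8, 0.3, 1.0]
opening: 0.841
```

```bash
python3 look.py 19 wrist
```

```text
t 15.25 tcp [ 484.4 -332.    24.5] rot [ 3.122 -0.01   3.076] F [0.8 0.3 1. ] open 80.0 q [-0.72  0.69  1.8   0.01  0.67 -2.23]
```

View pics/wrist19.png

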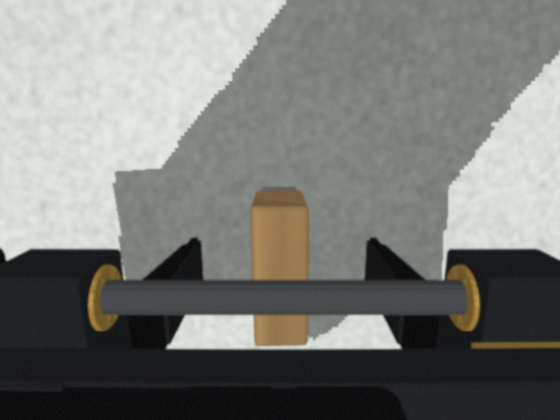

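Request:
send_rows --plan "0 0 0 0 40; 0 0 0 0 20; 0 0 0 0 10; 0 0 0 0 10; 0 0 0 0 10; 0 0 0 0 10; 0 0 0 0 10; 0 0 0 0 10"

```text
t: 16.1
eef_pos: [485.9, -333.2, 29.7]
tcp_rot: [3.127, -0.005, 3.075]
ft_force: [1.3, 0.2, -0.0]
opening: 0.252
```

Request:
send_rows --plan "0 0 -15 0 10; 0 0 -40 0 10; 0 0 -45 0 10; 0 0 -45 0 10; 0 0 0 0 10"

```text
t: 16.6
eef_pos: [485.6, -334.8, 177.3]
tcp_rot: [3.123, -0.01, 3.075]
ft_force: [0.1, 0.5, -2.0]
opening: 0.252
```

```bash
python3 look.py 20 wrist scene side
```

```text
t 16.6 tcp [ 485.6 -334.8  177.3] rot [ 3.123 -0.01   3.075] F [ 0.1  0.5 -2. ] open 23.9 q [-0.72  0.49  1.68  0.01  1.   -2.23]
scene 67 152
side 282 70
```

View pics/wrist20.png

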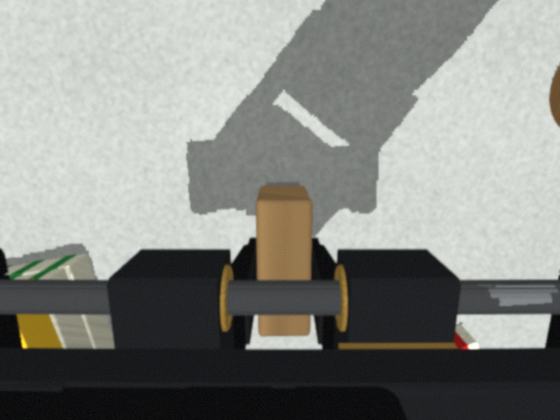

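View pics/scene20.png

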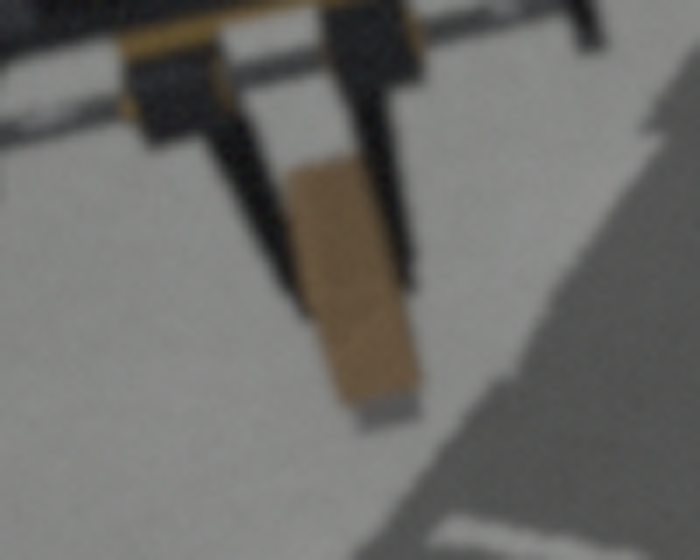

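View pics/side20.png

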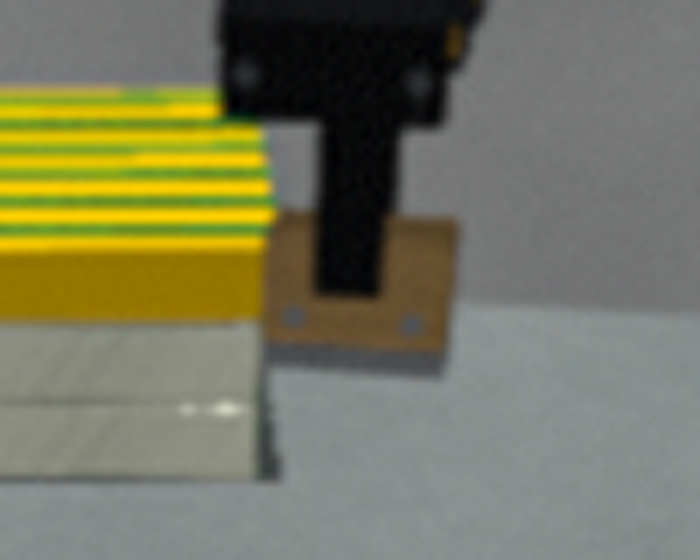

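Run:
```python
from h import *
import pickle
rows(625,40,215,3.118,10)
p=pickle.load(open("wrist20.pkl","rb"));t=now()[0]
P=[onz(p,u,v,t[2]+20.3)[:2] for u,v in [(257.5,200.5),(310.5,200.5),(311,333),(258,333.5)]]
print(np.round(P,1),np.mean(P,0)-t[:2],cv2.minAreaRect(np.array(P,np.float32)))
```

```text
-12.9 42.4 -4.9 -0.0047 10; -13.1 42.3 -4.9 -0.0047 10; -13.3 42.3 -4.9 -0.0047 10; -13.5 42.2 -4.9 -0.0047 10; -13.7 42.2 -4.9 -0.0047 10; -13.9 42.1 -4.9 -0.0047 10; -14.1 42.0 -4.9 -0.0047 10; -14.3 42.0 -4.9 -0.0047 10
-14.5 41.9 -4.9 -0.0047 10
[[ 452.7 -344.1]
 [ 454.3 -321.2]
 [ 518.1 -324.2]
 [ 516.4 -349.1]] [ 1.75652838 -1.54363194] ((485.3705749511719, -334.4644775390625), (25.009315490722656, 63.88774490356445), 86.10160064697266)
```

Request:
send_rows --plan "-13 42 -5 -0.005 10; -13 42 -5 -0.005 10; -13 42 -5 -0.005 10; -13 42 -5 -0.005 10; -14 42 -5 -0.005 10; -14 42 -5 -0.005 10; -14 42 -5 -0.005 10; -14 42 -5 -0.005 10"

```text
t: 17.55
eef_pos: [607.2, 4.5, 201.7]
tcp_rot: [3.108, -0.043, 3.108]
ft_force: [0.1, -1.2, -1.9]
opening: 0.252
```

Request:
send_rows --plan "-14 40 0 -0.005 10; 0 0 0 0 10"

```text
t: 17.75
eef_pos: [622.9, 50.4, 198.3]
tcp_rot: [3.106, -0.048, 3.117]
ft_force: [-1.3, -0.2, -1.8]
opening: 0.249
```

```bash
python3 look.py 21 wrist
```

```text
t 17.75 tcp [622.9  50.4 198.3] rot [ 3.106 -0.048  3.117] F [-1.3 -0.2 -1.8] open 23.6 q [-0.04  0.52  1.55  0.04  1.12 -1.6 ]
```

View pics/wrist21.png

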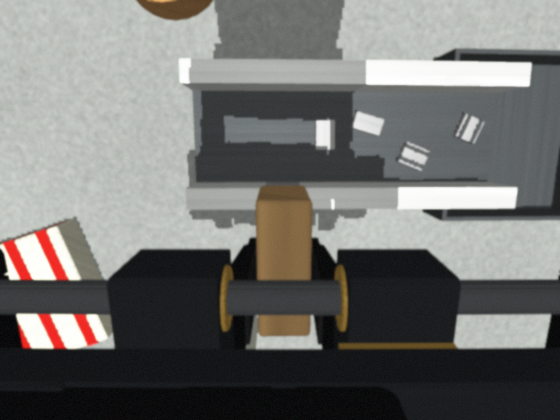

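Run:
```python
from h import *
import pickle
p=pickle.load(open("wrist21.pkl","rb"))
i=p["image"][40:230,170:560];cv2.imwrite("pics/w21c.png",cv2.cvtColor(cv2.resize(i,None,fx=2,fy=2,interpolation=cv2.INTER_CUBIC),cv2.COLOR_RGB2BGR))
for u,v,z in [(180,60,100),(530,64,100),(188,207,100),(516,208,100),(182,83,100),(190,187,100)]:print(onz(p,u,v,z).round(1))
```

```text
[509.6 -14.4 100. ]
[516.4 234.  100. ]
[612.5 -16.4 100. ]
[621.5 233.2 100. ]
[524.8 -14.1 100. ]
[597.7 -13.8 100. ]
```

View pics/w21c.png

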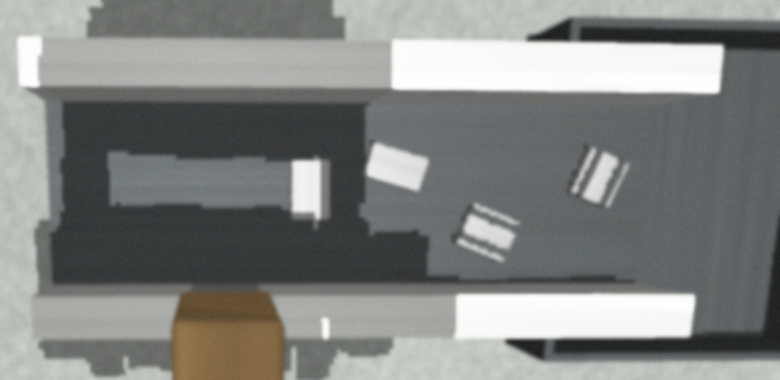

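```bash
cat >> h.py <<'E'
from scipy.spatial.transform import Rotation as Ro
CH=(564.9,115.0,-0.028)
def blade(dx=0.8,dy=-0.5,L=29.7):
    s=env.state(); z=Ro.from_euler("xyz",s["tcp_rot"]).apply([0,0,1])
    b=np.array(s["eef_pos"])+z*L+[dx,dy,0]
    c,q=np.cos(CH[2]),np.sin(CH[2]); d=b[:2]-CH[:2]
    return b,np.array([c*d[0]+q*d[1],-q*d[0]+c*d[1],b[2]]),z
E
python3 - <<'E'
from h import *
import pickle
b,c,z=blade();print(b.round(1),c.round(1),z.round(3))
p=pickle.load(open("wrist21.pkl","rb"))
for u,v in[(325,133),(316,133),(369,123),(354,123)]:print(onz(p,u,v,66).round(1))
R=Ro.from_euler("xyz",env.state()["tcp_rot"]).as_matrix()
d=np.array([562.2,20,112])-b
print(d,R.T@d)
E
```

```text
[621.5  49.2 168.2] [ 58.4 -64.2 168.2] [-0.048  0.036 -0.998]
[561.1  90.7  66. ]
[560.9  83.3  66. ]
[554.  126.6  66. ]
[553.7 114.4  66. ]
[-59.31605995 -29.19872432 -56.24275292] [ 55.72141147 -32.70088936  57.96536781]
```

Request:
send_rows --plan "19 -11 19 0 10; 19 -11 19 0 10; 18 -11 19 0 10; 0 0 0 0 10"

```text
t: 18.2
eef_pos: [557.2, 16.2, 134.8]
tcp_rot: [3.107, -0.059, 3.116]
ft_force: [-0.0, 0.2, -1.3]
opening: 0.248
```

```bash
python3 look.py 22 wrist scene
python3 - <<'E'
from h import *
b,c,z=blade();print(b.round(1),c.round(1),z.round(3))
R=Ro.from_euler("xyz",env.state()["tcp_rot"]).as_matrix()
print(R.T@(np.array([562.2,18,b[2]])-b), R.T@[0,0,-10])
E
```

```text
t 18.2 tcp [557.2  16.2 134.8] rot [ 3.107 -0.059  3.116] F [-0.   0.2 -1.3] open 23.6 q [-0.1   0.51  1.77  0.04  0.92 -1.67]
scene 243 140
[559.8  17.4 107.5] [ -2.4 -97.7 107.5] [-0.053  0.036 -0.998]
[-2.39727466  0.6948225  -0.10520047] [-0.53704729 -0.34192814  9.97971269]
```

View pics/scene22.png

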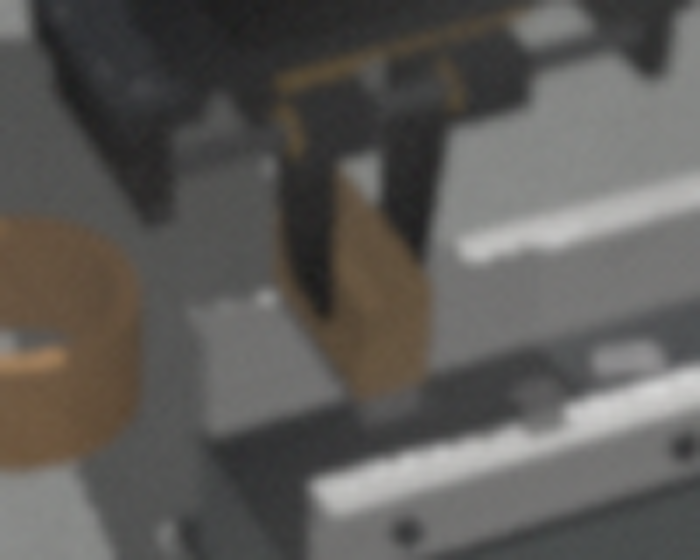

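View pics/wrist22.png

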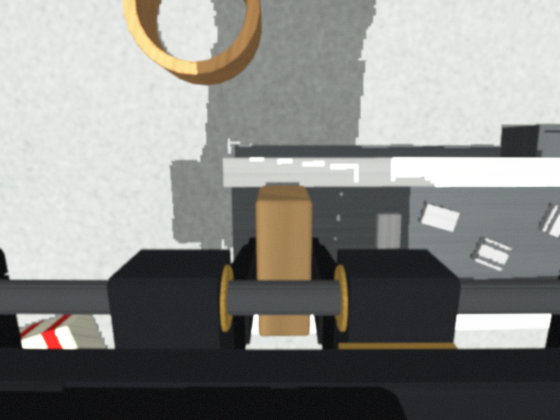

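Run:
```python
from h import *
import pickle
p=pickle.load(open("wrist22.pkl","rb"))
for u,v,z in[(245,186,100),(400,186,100),(285,186,119),(285,200,155),(285,333,155),(245,156,100)]:print(u,v,z,onz(p,u,v,z).round(1))
```

```text
245 186 100 [524.5  -3.3 100. ]
400 186 100 [527.3  85.2 100. ]
285 186 119 [523.1  18.6 119. ]
285 200 155 [524.9  17.1 155. ]
285 333 155 [585.3  15.5 155. ]
245 156 100 [507.8  -2.6 100. ]
```

Request:
send_rows --plan "-4.5 0 0 0 10; -0.7 -0.4 12 0 10; 0 0 0 0 10"

```text
t: 18.6
eef_pos: [567.7, 16.2, 124.8]
tcp_rot: [3.108, -0.051, 3.116]
ft_force: [0.2, 0.9, -2.1]
opening: 0.252
```

```bash
python3 look.py 23 wrist scene
python3 - <<'E'
from h import *
b,c,z=blade();print(b.round(1),c.round(1),z.round(3))
E
```

```text
t 18.6 tcp [567.7  16.2 124.8] rot [ 3.108 -0.051  3.116] F [ 0.2  0.9 -2.1] open 24.0 q [-0.1   0.53  1.76  0.04  0.9  -1.67]
scene 244 146
[567.5  16.8  96.3] [  5.3 -98.1  96.3] [-0.048  0.035 -0.998]
```

View pics/scene23.png

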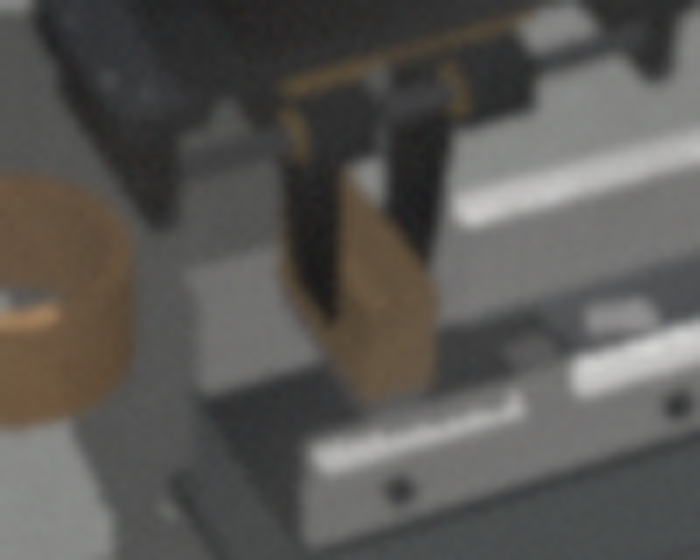

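View pics/wrist23.png

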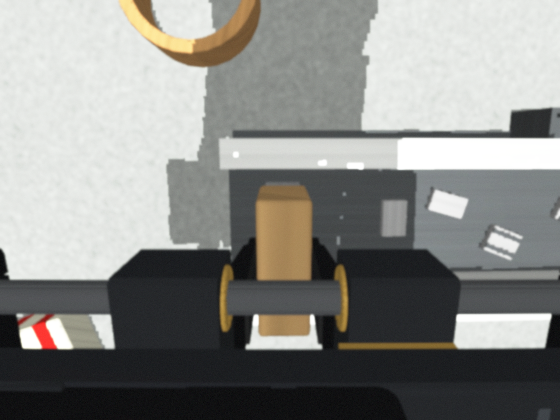

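Request:
send_rows --plan "2.5 0 0 0 10; 0 0 0 0 10"

```text
t: 18.9
eef_pos: [565.6, 16.6, 126.4]
tcp_rot: [3.108, -0.049, 3.116]
ft_force: [0.6, -1.1, -1.9]
opening: 0.251
```

```bash
python3 look.py 24 wrist
python3 - <<'E'
from h import *
b,c,z=blade();print(b.round(1),c.round(1),z.round(3))
E
```

```text
t 18.9 tcp [565.6  16.6 126.4] rot [ 3.108 -0.049  3.116] F [ 0.6 -1.1 -1.9] open 23.9 q [-0.1   0.53  1.77  0.04  0.9  -1.67]
[565.2  17.1  96.8] [  3.  -97.9  96.8] [-0.048  0.035 -0.998]
```

View pics/wrist24.png

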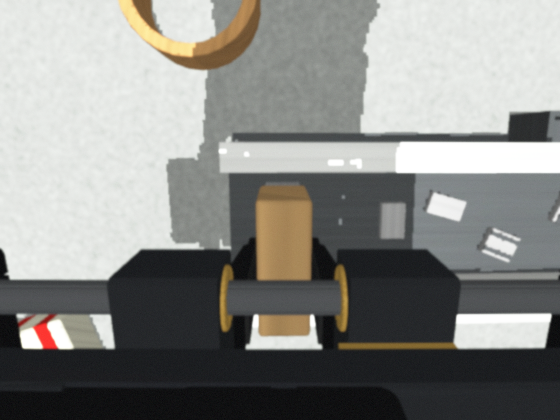

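Request:
send_rows --plan "-0.5 0 14 0 10; -0.5 0 14 0 10; 0 0 2 0 10"

```text
t: 19.25
eef_pos: [566.0, 17.7, 97.0]
tcp_rot: [3.108, -0.046, 3.117]
ft_force: [0.1, 0.1, -1.7]
opening: 0.251
```

```bash
python3 look.py 25 wrist
python3 - <<'E'
from h import *
b,c,z=blade();print(b.round(1),c.round(1),z.round(3))
E
```

```text
t 19.25 tcp [566.   17.7  97. ] rot [ 3.108 -0.046  3.117] F [ 0.1  0.1 -1.7] open 23.9 q [-0.1   0.57  1.79  0.04  0.83 -1.67]
[565.7  18.2  67.8] [  3.5 -96.7  67.8] [-0.044  0.035 -0.998]
```

View pics/wrist25.png

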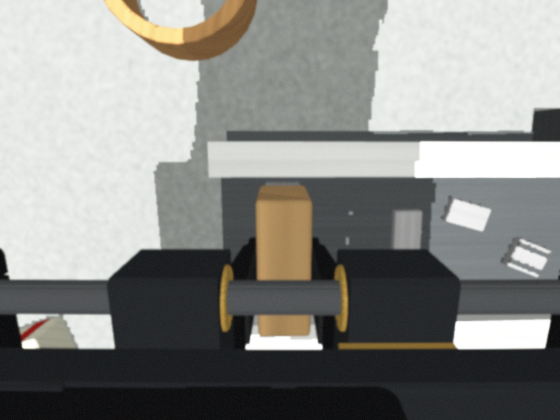

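Request:
send_rows --plan "0 0 7 0 10; 0 0 4 0 10; 0 0 2 0 10; 0 0 0 0 10"

```text
t: 19.7
eef_pos: [566.5, 17.7, 89.8]
tcp_rot: [3.109, -0.04, 3.117]
ft_force: [-0.4, -0.8, -2.4]
opening: 0.251
```

```bash
python3 look.py 26
python3 - <<'E'
from h import *
b,c,z=blade();print(b.round(1),c.round(1),z.round(3))
E
```

```text
t 19.7 tcp [566.5  17.7  89.8] rot [ 3.109 -0.04   3.117] F [-0.4 -0.8 -2.4] open 23.9 q [-0.1   0.58  1.8   0.04  0.81 -1.67]
[566.2  18.2  60.1] [  4.  -96.8  60.1] [-0.039  0.034 -0.999]
```

Request:
send_rows --plan "0.5 0 4 0 10; 0.5 0 4 0 10; 0 0 3 0 10"

```text
t: 20.0
eef_pos: [568.1, 17.7, 87.5]
tcp_rot: [3.11, -0.029, 3.118]
ft_force: [-13.6, -1.8, 33.5]
opening: 0.251
```

```bash
python3 look.py 26 wrist
python3 - <<'E'
from h import *
b,c,z=blade();print(b.round(1),c.round(1),z.round(3))
E
```

```text
t 20.0 tcp [568.1  17.7  87.5] rot [ 3.11  -0.029  3.118] F [-13.6  -1.8  33.5] open 23.8 q [-0.1   0.58  1.81  0.04  0.79 -1.68]
[568.   18.2  57.8] [  5.8 -96.7  57.8] [-0.028  0.032 -0.999]
```

View pics/wrist26.png

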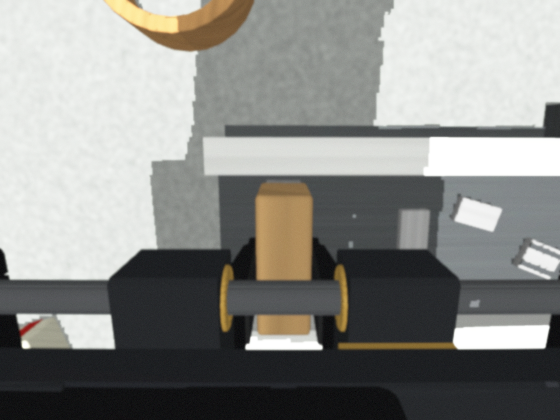

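Request:
send_rows --plan "3 0 0 0 10; 1 8 2 0 10; 0 8 2 0 10; 0 8 2 0 10"

```text
t: 20.45
eef_pos: [567.7, 39.1, 87.3]
tcp_rot: [3.116, -0.018, 3.119]
ft_force: [-3.7, -14.0, 25.2]
opening: 0.251
```

```bash
python3 look.py 27 wrist
python3 - <<'E'
from h import *
b,c,z=blade();print(b.round(1),c.round(1),z.round(3))
E
```

```text
t 20.45 tcp [567.7  39.1  87.3] rot [ 3.116 -0.018  3.119] F [ -3.7 -14.   25.2] open 23.9 q [-0.06  0.58  1.81  0.04  0.77 -1.63]
[568.2  40.2  57.6] [  5.4 -74.7  57.6] [-0.017  0.026 -1.   ]
```

View pics/wrist27.png

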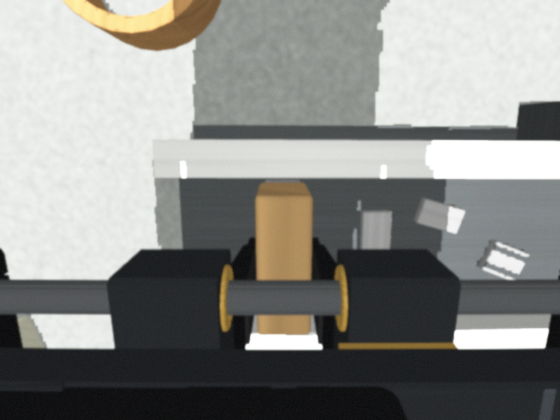

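Request:
send_rows --plan "0.5 9 1.5 0 10; 0.5 9 1.5 0 10; 0.5 9 1.5 0 10; 0.3 9 1.5 0 10; 0 9 1.5 0 10; 0 9 1.5 0 10; 0 9 1.5 0 10; 0 9 1.5 0 10"

```text
t: 21.3
eef_pos: [573.8, 105.5, 87.1]
tcp_rot: [3.134, 0.001, 3.126]
ft_force: [-6.0, -18.2, 23.6]
opening: 0.255
```

```bash
python3 look.py 28 wrist side
python3 - <<'E'
from h import *
b,c,z=blade();print(b.round(1),c.round(1),z.round(3))
E
```

```text
t 21.3 tcp [573.8 105.5  87.1] rot [3.134e+00 1.000e-03 3.126e+00] F [ -6.  -18.2  23.6] open 24.2 q [ 0.07  0.59  1.79  0.01  0.76 -1.5 ]
side 204 214
[574.7 106.2  57.4] [10.  -8.5 57.4] [ 0.002  0.009 -1.   ]
```

View pics/wrist28.png

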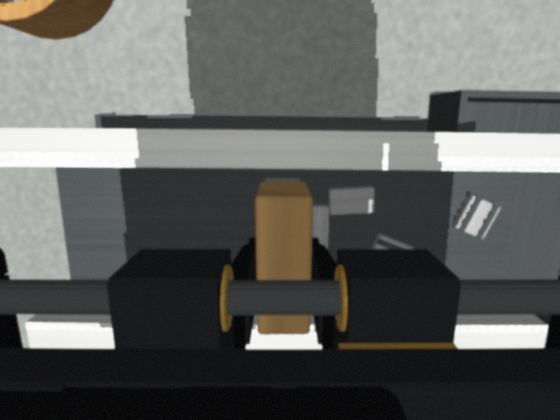

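View pics/side28.png

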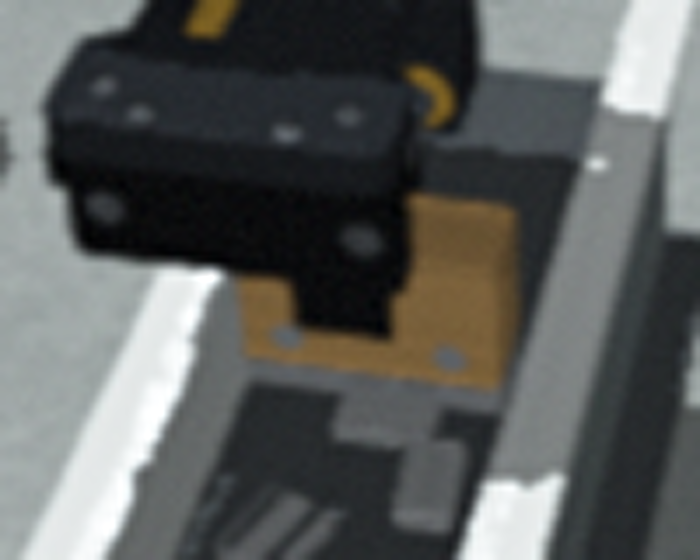

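Request:
send_rows --plan "3 5 1.5 0.01 10; 2 8 1.5 0 10; 1 8 1.5 0 10; 1 8 1.5 0 10"

```text
t: 21.8
eef_pos: [573.1, 133.6, 86.9]
tcp_rot: [3.138, 0.017, 3.117]
ft_force: [-1.2, -9.1, 17.3]
opening: 0.25
```

```bash
python3 look.py 29 wrist side
python3 - <<'E'
from h import *
b,c,z=blade();print(b.round(1),c.round(1),z.round(3))
E
```

```text
t 21.8 tcp [573.1 133.6  86.9] rot [3.138 0.017 3.117] F [-1.2 -9.1 17.3] open 23.8 q [ 0.12  0.59  1.79  0.    0.75 -1.43]
side 201 226
[574.5 134.2  57.2] [ 9.1 19.5 57.2] [ 0.017  0.004 -1.   ]
```

View pics/side29.png

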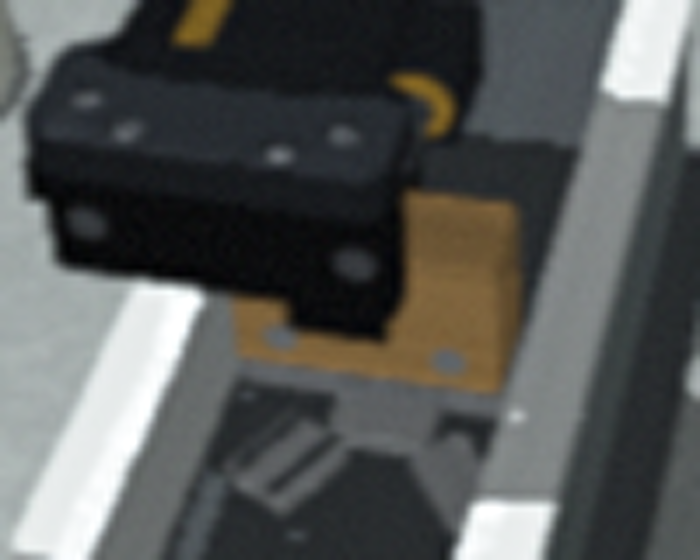

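View pics/wrist29.png

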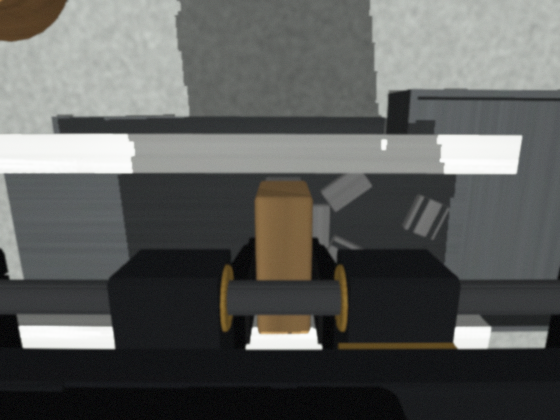

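Request:
send_rows --plan "2 8 1 0 10; 2 8 1 0 10; 2 8 1 0 10; 1.5 8 1 0 10; 1.5 8 1 0 10"

```text
t: 22.4
eef_pos: [570.7, 174.8, 86.8]
tcp_rot: [3.14, 0.032, 3.119]
ft_force: [1.2, -6.8, 14.2]
opening: 0.25
```

```bash
python3 look.py 30 wrist side
python3 - <<'E'
from h import *
b,c,z=blade();print(b.round(1),c.round(1),z.round(3))
E
```

```text
t 22.4 tcp [570.7 174.8  86.8] rot [3.14  0.032 3.119] F [ 1.2 -6.8 14.2] open 23.8 q [ 0.19  0.59  1.77 -0.01  0.74 -1.35]
side 196 245
[572.4 175.3  57.2] [ 5.8 60.5 57.2] [ 0.032  0.002 -0.999]
```

View pics/side30.png

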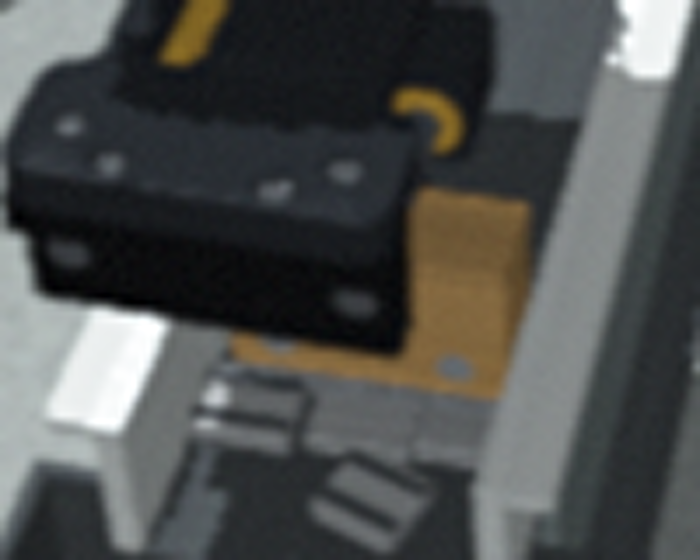

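View pics/wrist30.png

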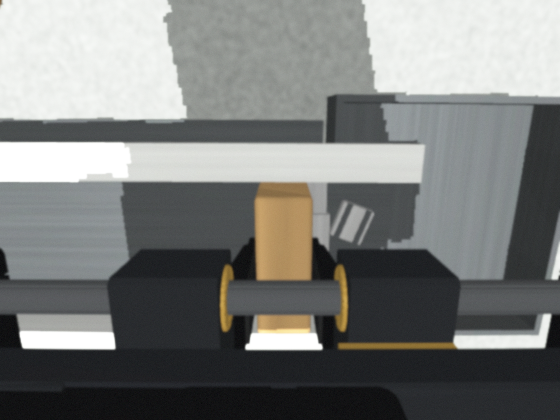

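Request:
send_rows --plan "0.5 8 1.3 0 10; 0.5 8 1.3 0 10; 0.5 8 1.3 0 10; 0 8 1.3 0 10; 0 5 1.3 0 10"

```text
t: 23.0
eef_pos: [574.3, 211.3, 86.7]
tcp_rot: [-3.139, 0.044, 3.123]
ft_force: [-3.4, -11.6, 18.7]
opening: 0.249
```

```bash
python3 look.py 31 wrist side
python3 - <<'E'
from h import *
b,c,z=blade();print(b.round(1),c.round(1),z.round(3))
E
```

```text
t 23.0 tcp [574.3 211.3  86.7] rot [-3.139  0.044  3.123] F [ -3.4 -11.6  18.7] open 23.7 q [ 0.25  0.61  1.74 -0.02  0.75 -1.29]
side 187 263
[576.6 211.2  57. ] [ 9.  96.5 57. ] [ 0.044 -0.003 -0.999]
```

View pics/side31.png

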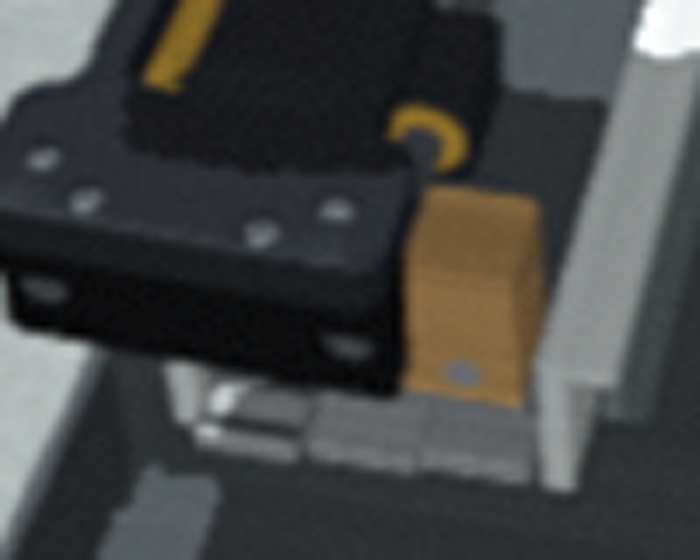

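View pics/wrist31.png

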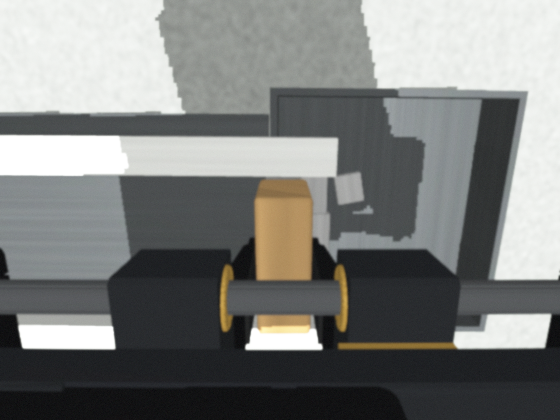

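Request:
send_rows --plan "1.5 5 1.2 0 10; 1 5 1.2 0 10; 0.5 4 1 0 10; 0 0 1 0 10"

```text
t: 23.5
eef_pos: [574.8, 225.9, 86.7]
tcp_rot: [-3.138, 0.053, 3.125]
ft_force: [-6.5, -2.3, 17.3]
opening: 0.254
```

```bash
python3 look.py 32 wrist side
python3 - <<'E'
from h import *
b,c,z=blade();print(b.round(1),c.round(1),z.round(3))
E
```

```text
t 23.5 tcp [574.8 225.9  86.7] rot [-3.138  0.053  3.125] F [-6.5 -2.3 17.3] open 24.2 q [ 0.28  0.61  1.73 -0.03  0.75 -1.26]
side 184 271
[577.2 225.3  57. ] [  9.2 110.6  57. ] [ 0.053 -0.004 -0.999]
```

View pics/side32.png

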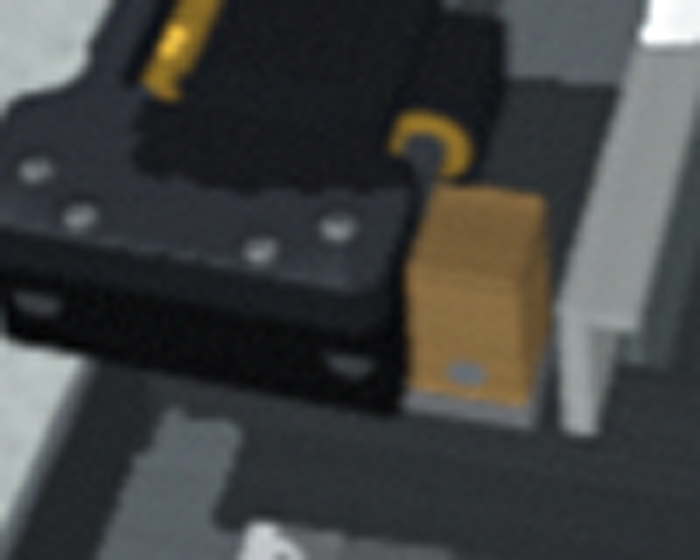

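View pics/wrist32.png

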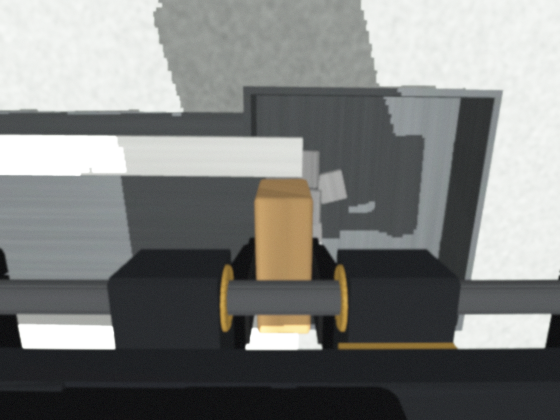

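Run:
```python
from h import *
import pickle
p=pickle.load(open("side32.pkl","rb"))
i=p["image"][290:420,140:320];cv2.imwrite("pics/tray.png",cv2.convertScaleAbs(cv2.resize(i[...,::-1],None,fx=4,fy=4,interpolation=cv2.INTER_CUBIC),alpha=1.6))
```

```text
(no output)
```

View pics/tray.png

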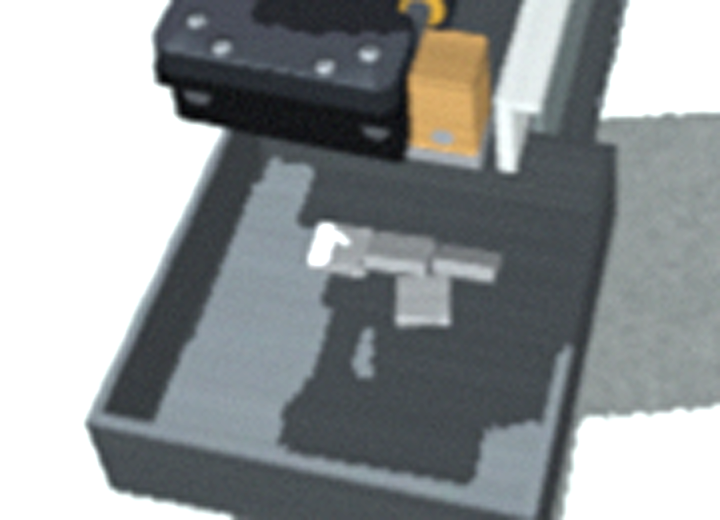

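Request:
send_rows --plan "2 -8 0 0 10; 2 -10 0 0 10; 2 -10 0 0 10; 2 -8 0 0 10; 0 0 0 0 10; 0 0 0 0 10"

```text
t: 24.2
eef_pos: [567.3, 190.7, 86.9]
tcp_rot: [3.141, 0.059, 3.124]
ft_force: [0.4, 3.6, 4.8]
opening: 0.257
```

```bash
python3 look.py 33 wrist side
python3 - <<'E'
from h import *
b,c,z=blade();print(b.round(1),c.round(1),z.round(3))
E
```

```text
t 24.2 tcp [567.3 190.7  86.9] rot [3.141 0.059 3.124] F [0.4 3.6 4.8] open 24.4 q [ 0.22  0.59  1.79 -0.02  0.71 -1.32]
side 195 253
[569.8 190.3  57.2] [ 2.8 75.4 57.2] [ 0.059 -0.001 -0.998]
```

View pics/side33.png

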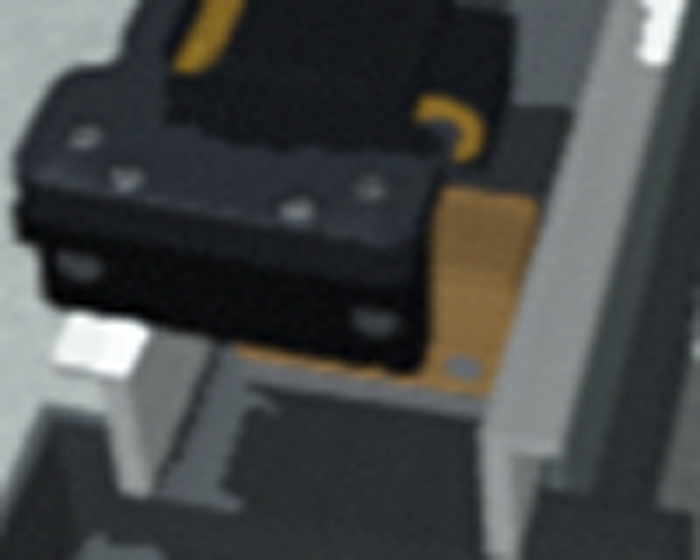

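View pics/wrist33.png

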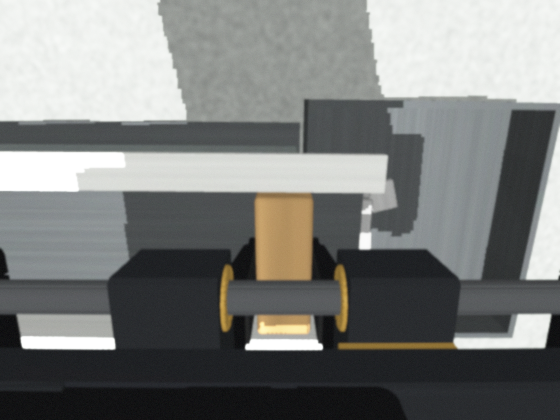

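Request:
send_rows --plan "-1 0 0 0 10; 0 0 0 0 26; 0 0 0 0 32; 0 0 0 0 40; 0 0 0 0 45; 0 0 -15 0 45; 0 0 -35 0 45; 0 0 -45 0 45"

```text
t: 25.1
eef_pos: [558.8, 190.3, 176.1]
tcp_rot: [-3.137, 0.042, 3.126]
ft_force: [0.3, -0.0, 0.1]
opening: 0.474
```

Request:
send_rows --plan "0 0 -45 0 45; -30 -30 0 0 45; 0 0 0 0 45; 0 0 0 0 45"

```text
t: 25.5
eef_pos: [588.1, 160.0, 230.8]
tcp_rot: [-3.138, 0.051, 3.127]
ft_force: [0.4, -0.3, -0.1]
opening: 0.47
```

```bash
python3 look.py 34 wrist side scene
python3 - <<'E'
from h import *
import pickle
a=pickle.load(open("scene34.pkl","rb"))["image"][150:250,260:430];b=pickle.load(open("side34.pkl","rb"))["image"][200:420,140:310]
cv2.imwrite("pics/f1.png",cv2.resize(a,None,fx=4,fy=4,interpolation=cv2.INTER_CUBIC)[...,::-1])
cv2.imwrite("pics/f2.png",cv2.resize(b,None,fx=2.7,fy=2.7,interpolation=cv2.INTER_CUBIC)[...,::-1])
E
```

```text
t 25.5 tcp [588.1 160.  230.8] rot [-3.138  0.051  3.127] F [ 0.4 -0.3 -0.1] open 44.7 q [ 0.16  0.43  1.61 -0.01  1.05 -1.39]
side 179 163
scene 312 94
```

View pics/f1.png

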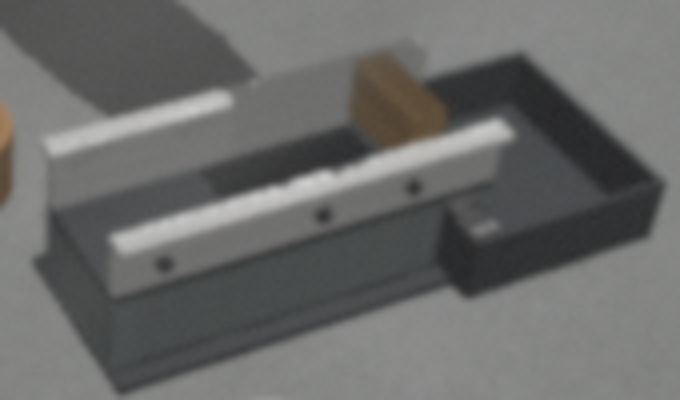

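View pics/f2.png

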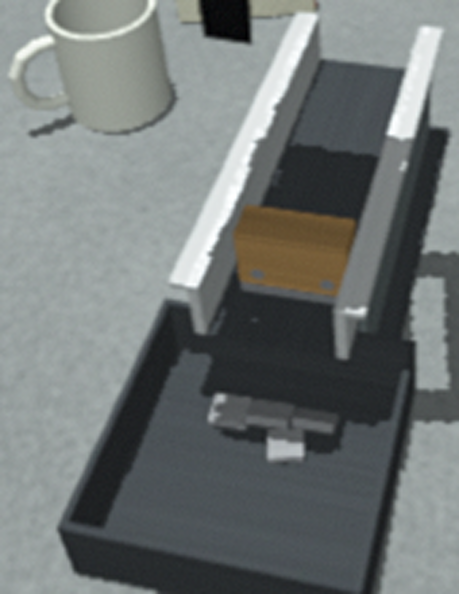

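View pics/wrist34.png

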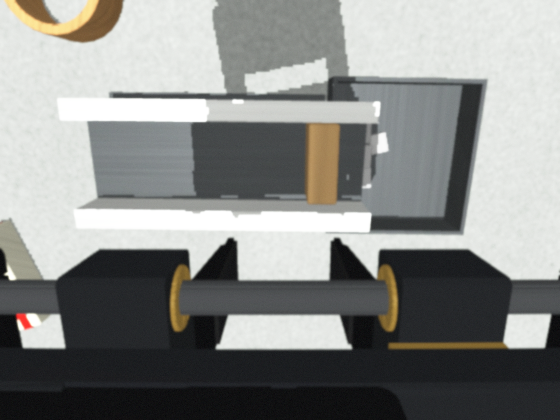

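Run:
```python
from h import *
st();print(job_done());st()
```

```text
t 25.65 tcp [587.5 160.5 229.9] rot [-3.138  0.049  3.128] F [-0.1 -0.1  0.1] open 44.9 q [ 0.16  0.44  1.61 -0.01  1.05 -1.39]
the job is handed in; nothing more can be done
None
the job is handed in; nothing more can be done
```

The job is handed in at about 25.7 s of the 67 s allowed. The last pictures show all four chips on the tray floor and the scraper standing released on its blade on the empty bed, about 45 mm back from the mouth.

- **Standing the scraper up:** I gripped it by its ends near the back edge, loosened the grip until it swung blade-down, and let go. Two earlier tries dropped it flat on the table from about 25 mm. The third left it standing.
- **Clearing the chips:** I took it again by its broad faces and set it down at about channel y = -97 mm, pressed at about 33 N. I pushed it to about y = +111 mm; the force read 14 to 25 N along the way. Then I drew it back to about y = +75 mm, opened the fingers and lifted away.

**Checks that were off:**
- The tool tilted by up to about 3.5 degrees during the run.
- While pushing, the blade's sideways position worked out at up to 10 mm from centre. The walls allow only about 5 mm, so that estimate was a few millimetres off. The scraper probably rubbed a wall at times.
- I did not re-measure the gift box, mug and tape roll at the end. Nothing I saw touched them.
- I judged the scraper upright from the pictures and did not measure its final angle.

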